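Load the cap magazine in order and cap a jar from it

ROBOT

A 7-joint arm with a two-finger parallel gripper is mounted at the origin on the work surface. World frame = base frame: x ahead of the robot, y to its left, z up, the work surface at z = 0. Lengths are in m, angles in rad, forces in N, time in s.
With the tool pointing down it reaches from about 0.4 to 0.85 m from the base axis. Payload 10.4 kg.
Tool frame: the origin (TCP) lies at the very end of the fingers, on their centre line; the grasp point (between the pads) lies r.grasp_offset behind it (r.grasp_offset is the distance from the TCP to the grasp point, in m); z points along the fingers, y is the direction in which the jaws open and shut (so a half turn about z gives the same grasp; the last joint's range is limited). The gripper opens to 87 mm and grips with 3 to 60 N. Pads are 19 mm wide; open, the fingers measure 117 mm over their backs; the gripper's body (75 mm by 190 mm) begins 51 mm behind the grasp point.
Start: joints at [1.261, 0.332, -0.065, 1.46, 0.022, 1.35, -0.088], TCP at [0.177, -0.599, 0.223] pointing down, gripper open.
Joint ranges: [-2.6, 2.6], [-0.5, 2.12], [-1.47, 1.34], [0.16, 2.42], [-1.27, 4.41], [0.06, 2.06], [-2.6, 2.6]. Speed limits (rad/s): [2.22, 2.22, 2.79, 2.79, 3.14, 3.14, 3.14].

INTERFACE

Orientations are given as a unit quaternion [x, y, z, w].
In Python, from bench import read_state, cams, job, r gives the robot as it stands. The module is installed in compiled form; this text tells all that it offers.
- The arm moves only by the tool arm_command, never from a script. Its argument "increments" is a list of rows, each an object of numbers: "gripper": the opening in per cent of the stroke, from 0 (shut) to 100 (fully open); "dx", "dy", "dz": the shift along the tool's x, y, z in m; "spin": the turn about the tool's z in degrees. In form: [{"gripper": .., "dx": .., "dy": .., "dz": .., "spin": ..}, ...]. A call has exactly 8 rows; each row shifts and turns the commanded pose from where the row before left it, along the tool's axes as they then stand; what a row does not reach is not made up. A row lasts 1/8 s, in which the tool goes at most 62.5 mm and 10.7 degrees, less where a joint would pass 70% of its speed; a pose out of reach is approached as far as the arm can. A call with a gripper value outside its range is refused whole. The fingers move at their own pace and stop on an object; "grip_force" is the grip in N (left out, the last holds). Time passes only in rows, so rows that do not move let the fingers close, or fill a call up. It gives the time, the measured TCP pose, the force and the opening at its end, in the units of the state.
- read_state(): the state, without advancing time (a new reading comes with each control period).
- cams.camera(name): name is "scene" or "side" or "wrist"; returns the picture (480x640x3 uint8, red, green, blue); there is no depth.
- cams.camera_info(name): a dict with "K" (3x3 intrinsics, pixels), "rvec" (rotation vector, rad) and "tvec" (3), from world to camera coordinates, as OpenCV has them. Camera axes: x right, y down, z forward; pixel columns grow to the right and rows downward; lengths in m; the calibration is good to about 2 mm. A picture is of the moment at which its call begins: read the wrist's pose just before it. camera_info takes no time and is no camera call; for the wrist camera it gives the pose at the moment of the call.
- job.close_job(): hands the job in, once; it reports no verdict.
The state is a dict: "time": time; "joint_positions": joint angles; "joint_vel": joint speeds; "joint_torque": joint torques, N m; "ee_pos": TCP position; "eef_rot": TCP orientation; "ft_force": force on the tool from outside, world axes, zero at the start; "torque": the same for the moment, N m; "width": finger opening in m.
Only numpy, scipy, OpenCV 4.12 (cv2) and the standard library are available. Lean on these libraries where they do the work, as an engineer would, in place of code of your own. Each camera call takes 0.05 s, during which the arm holds its last target.

TASK

Load every loose jar cap on the table into the tower of the cap magazine, lying flat and in such an order that all the vented caps will come out before any plain one, and set the steel follower weight on top of the pile. Then press the magazine's button fully down once and let it up, so that the first cap slides out into the tray, and put that cap on the open jar so that it sits flat on the rim, leaving the rest in the tower and the jars and tools around undisturbed.

Things in the scene. Friction and masses are not known exactly. Their poses are not given: they have to be found in the camera images.
- vent1: VENTED cap: brown plastic jar cap, the same either way up: flange 56 mm across and 12 mm thick, a 28 mm wide neck standing 4 mm out of each face (20 mm high in all), 25 g. Origin at its centre, z along its axis; lying flat its centre is 10 mm up. Known by a dark round vent, 22 mm across with a cross bar, in the middle of each face.
- vent2: VENTED cap: brown plastic jar cap, the same either way up: flange 56 mm across and 12 mm thick, a 28 mm wide neck standing 4 mm out of each face (20 mm high in all), 25 g. Origin at its centre, z along its axis; lying flat its centre is 10 mm up. Known by a dark round vent, 22 mm across with a cross bar, in the middle of each face. May be absent.
- vent3: VENTED cap: brown plastic jar cap, the same either way up: flange 56 mm across and 12 mm thick, a 28 mm wide neck standing 4 mm out of each face (20 mm high in all), 25 g. Origin at its centre, z along its axis; lying flat its centre is 10 mm up. Known by a dark round vent, 22 mm across with a cross bar, in the middle of each face. May be absent.
- plain1: PLAIN cap: brown plastic jar cap, the same either way up: flange 56 mm across and 12 mm thick, a 28 mm wide neck standing 4 mm out of each face (20 mm high in all), 25 g. Origin at its centre, z along its axis; lying flat its centre is 10 mm up. Its faces are smooth, without a vent. May be absent.
- plain2: PLAIN cap: brown plastic jar cap, the same either way up: flange 56 mm across and 12 mm thick, a 28 mm wide neck standing 4 mm out of each face (20 mm high in all), 25 g. Origin at its centre, z along its axis; lying flat its centre is 10 mm up. Its faces are smooth, without a vent. May be absent.
- weight: the follower weight, steel, about 150 g: a disc 56 mm across and 12 mm thick, a 28 mm wide neck 4 mm below it, and a round knob 24 mm across and 30 mm high on top to grip it by. Origin at the centre of the 56 mm disc, z up: underside 10 mm below, knob from 6 to 36 mm above.
- mag: the cap magazine, fixed, turned about the vertical by some angle. Origin at table height on its tower's axis; x points from the tray to the tower, y to the button. The tower is a cage of four upright steel rods. Beside it, on +y and -y, stand grey pillars up to 76 mm high with gate housings up to 112 mm, reaching 83 mm from the axis.
- mag_mouth (a point): point on the tower's axis at the top of its flared mouth, 222 mm above the table. The rods, 6 mm thick, stand 32 mm from the axis at 45, 135, 225 and 315 degrees in the magazine's frame, from 79 to 205 mm above the table, then flare out to 41 mm. Between them are open slots about 40 mm wide on the +x, -x, +y and -y sides, where fingers can go down with a cap
- mag_seat (a point): point on the tower's axis at the two ledges that carry the pile, 86 mm above the table: the lowest cap's flange rests there. Caps drop in flat and pile up 20 mm apart: centre of the lowest 92 mm above the table, of a fifth 172 mm. The tower holds five caps and the weight
- mag_tray (a point): middle of the tray's flat floor, 12 mm above the table, 118 mm from the tower's axis, 68 mm wide. The rails along its +y and -y sides (magazine's frame) stand only 6 mm above it, so that a cap (flange 4 to 16 mm above the floor) can be gripped across y; the end wall on -x is 14 mm high. The cap usually stops near that wall, 10 to 20 mm from this point
- button (a joint): travel of the magazine's spring push button in m: 0 up, 0.012 fully down; it takes about 5 N and springs back by itself. Each full press lets just the lowest cap drop onto a slope and slide into the tray, about 1 s; as the button comes up, the others sink by one place
- button_top (a point): middle of the top face of the button, a plain metal disc 40 mm across on a grey box 50 mm high beside the magazine; about 78 mm above the table when up; pressed straight down. It rides with the button.
- jar: the open amber jar to be capped, about 350 g, loose: body 70 mm across, neck 47 mm across outside and 39 mm inside, 60 mm high; the only jar without a cap. Origin at the centre of its underside. A cap sits with its neck in the mouth and its flange on the rim, its centre 6 mm above the rim.
- jar_mouth (a point): centre of the jar's mouth, level with the rim, 60 mm above its underside
- full1: a closed amber jar with its brown cap on, 70 mm across and 72 mm high; origin under its centre; not part of the job, leave it alone
- full2: a closed amber jar with its brown cap on, 70 mm across and 72 mm high; origin under its centre; not part of the job, leave it alone
- full3: a closed amber jar with its brown cap on, 70 mm across and 72 mm high; origin under its centre; not part of the job, leave it alone
- spatula: a 180 mm spatula lying on the table; not part of the job, leave it alone
- dish: a small steel bowl, 90 mm across; not part of the job, leave it alone
- brush: a 170 mm brush lying on the table; not part of the job, leave it alone
Mind the look-alikes: they are no part of the job. Leave any green or pink look-alike of the vent2 alone.

How it is judged:
On the way, in this order (a step that is already met when the one before it is completed fails the run):
1. all the caps that are there lie in the tower, every vented one below every plain one, with the weight on top (horizontal distance between each of weight, vent1, vent2, vent3, plain1, plain2 and mag_seat below 0.008 m and height (world z) of weight between 0.084 and 0.215 m and height (world z) of vent1 between 0.084 and 0.215 m and height (world z) of vent2 between 0.084 and 0.215 m and height (world z) of vent3 between 0.084 and 0.215 m and height (world z) of plain1 between 0.084 and 0.215 m and height (world z) of plain2 between 0.084 and 0.215 m and z of each of plain1, plain2 in the frame of vent1 above 0.012 m and z of each of plain1, plain2 in the frame of vent2 above 0.012 m and z of each of plain1, plain2 in the frame of vent3 above 0.012 m and z of each of vent1, vent2, vent3, plain1, plain2 in the frame of weight below -0.014 m), for 0.3 s.
2. the button is pressed fully down (value of joint button above 0.0105 m), for 0.05 s.
At the end, for the whole second after the job is handed in: One vented cap lies flat on the open jar's rim (within 8 mm of its centre and 0.06 rad, its neck in the mouth), all the other caps are still in the tower, vented below plain, with the weight on top; the button is up (under 2 mm), the jar stands upright and all is at rest (((horizontal distance between vent1 and jar_mouth below 0.008 m and z of vent1 in the frame of jar_mouth between 0.002 and 0.0095 m and angle between the z axis of vent1 and the z axis of jar, either way round below 0.06 rad) or (horizontal distance between vent2 and jar_mouth below 0.008 m and z of vent2 in the frame of jar_mouth between 0.002 and 0.0095 m and angle between the z axis of vent2 and the z axis of jar, either way round below 0.06 rad) or (horizontal distance between vent3 and jar_mouth below 0.008 m and z of vent3 in the frame of jar_mouth between 0.002 and 0.0095 m and angle between the z axis of vent3 and the z axis of jar, either way round below 0.06 rad)) and horizontal distance between each of weight, plain1, plain2 and mag_seat below 0.008 m and height (world z) of weight between 0.084 and 0.215 m and ((horizontal distance between vent1 and mag_seat below 0.008 m and height (world z) of vent1 between 0.084 and 0.215 m) or (horizontal distance between vent1 and jar_mouth below 0.008 m and z of vent1 in the frame of jar_mouth between 0.002 and 0.0095 m and angle between the z axis of vent1 and the z axis of jar, either way round below 0.06 rad)) and ((horizontal distance between vent2 and mag_seat below 0.008 m and height (world z) of vent2 between 0.084 and 0.215 m) or (horizontal distance between vent2 and jar_mouth below 0.008 m and z of vent2 in the frame of jar_mouth between 0.002 and 0.0095 m and angle between the z axis of vent2 and the z axis of jar, either way round below 0.06 rad)) and ((horizontal distance between vent3 and mag_seat below 0.008 m and height (world z) of vent3 between 0.084 and 0.215 m) or (horizontal distance between vent3 and jar_mouth below 0.008 m and z of vent3 in the frame of jar_mouth between 0.002 and 0.0095 m and angle between the z axis of vent3 and the z axis of jar, either way round below 0.06 rad)) and height (world z) of plain1 between 0.084 and 0.215 m and height (world z) of plain2 between 0.084 and 0.215 m and z of each of plain1, plain2 in the frame of vent1 above 0.008 m and z of each of plain1, plain2 in the frame of vent2 above 0.008 m and z of each of plain1, plain2 in the frame of vent3 above 0.008 m and z of each of vent1, vent2, vent3, plain1, plain2 in the frame of weight below -0.014 m and value of joint button below 0.002 m and angle between jar's own z axis and vertical below 0.1 rad and linear speed of each of vent1, vent2, vent3, plain1, plain2, weight, jar below 0.02 m/s); the robot touches nothing.
It fails at once if a closed jar or a tool that is not part of the job is moved by more than 50 mm (distance of any of full1, full2, full3, spatula, dish, brush from where it was at the start of the episode above 0.05 m).
It fails at once if the open jar is tipped over (angle between jar's own z axis and vertical above 0.6 rad).
Of vent2, vent3, plain1, plain2 only 2 to 4 are there at a start; the rules pass over those that are not, and their reading is None.
At some moment in a run one of vent1, vent2, vent3, plain1, plain2, weight may be knocked a few centimetres aside while the robot is not near it.
It also fails if it takes over 210 s, if anything falls off the work surface, if the arm or the gripper's body presses on something with over 40 N, if the wrist force passes 120 N, or if a joint passes its speed limit or range.

## Working session

There is one attempt and no reset: what is moved stays moved. The work goes in short steps, Python scripts to look and compute and a tool call to move; the robot and the scene stay as the last step left them, time stands still between calls to the robot, and variables do not carry over. Pictures are saved under pics/ and viewed, and the job is handed in when it is done.

Besides the shell and the picture viewer there is one more tool, called after "Emit:" as name(argument=value, ...) on one line, values as JSON. arm_command: Moves the arm, as the interface text tells. Its arguments: {"type":"object","properties":{"increments":{"type":"array","items":{"type":"object","properties":{"gripper":{"type":"number"},"dx":{"type":"number"},"dy":{"type":"number"},"dz":{"type":"number"},"spin":{"type":"number"}}}},"grip_force":{"type":"number"}},"required":["increments"]}

```bash
mkdir -p pics; ls; python3 - <<'E'
from bench import read_state, cams, job, r
import cv2
print(read_state()); print(r.grasp_offset)
for n in ["scene","side","wrist"]:
    i=cams.camera_info(n); print(n,i)
    cv2.imwrite(f"pics/{n}0.png",cv2.cvtColor(cams.camera(n),cv2.COLOR_RGB2BGR))
E
```

```text
pics
{'time': 0.0, 'joint_positions': array([ 1.26141309,  0.33285229, -0.06469026,  1.46094865,  0.02159026,
        1.34984547, -0.08846428]), 'joint_vel': array([ 2.30275892e-04, -1.79738009e-03,  3.41351095e-04,  3.76603849e-04,
       -7.54590077e-04, -5.11838078e-04,  8.05258541e-05]), 'joint_torque': array([ 9.14826232e-04, -6.23252177e+01,  2.52258056e-02, -3.89900029e+01,
       -6.11261185e-02,  3.97219404e-02,  8.93555216e-05]), 'ee_pos': array([ 0.17668063, -0.59911934,  0.22176262]), 'eef_rot': array([ 9.89733545e-01,  1.42923229e-01, -1.24384967e-04, -6.67909480e-04]), 'ft_force': array([-0.07356315, -0.25478505, -0.90347012]), 'torque': array([0.01258509, 0.01639698, 0.02381703]), 'width': 0.08714023083253108}
0.0187
scene {'K': array([[516.86198012,   0.        , 308.01094357],
       [  0.        , 516.86198012, 233.62658308],
       [  0.        ,   0.        ,   1.        ]]), 'rvec': array([ 2.10361184,  1.47495791, -0.50913506]), 'tvec': array([-0.12384089, -0.34082384,  1.61967217])}
side {'K': array([[463.40396802,   0.        , 317.34777775],
       [  0.        , 463.40396802, 245.24761344],
       [  0.        ,   0.        ,   1.        ]]), 'rvec': array([ 2.13915864, -0.13062305,  0.07881578]), 'tvec': array([-0.57097161,  0.13474052,  1.15234134])}
wrist {'K': array([[345.02637821,   0.        , 324.52919754],
       [  0.        , 345.02637821, 241.16233961],
       [  0.        ,   0.        ,   1.        ]]), 'rvec': array([-2.32206078,  1.73556526,  0.25584709]), 'tvec': array([-0.62478366, -0.03593904,  0.39166563])}
```

View pics/scene0.png

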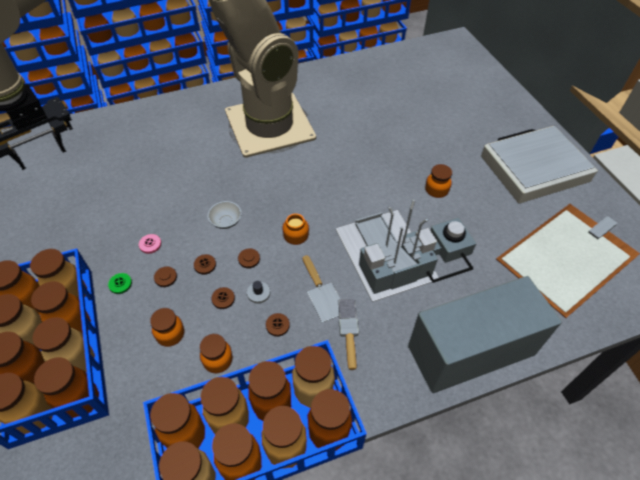

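View pics/side0.png

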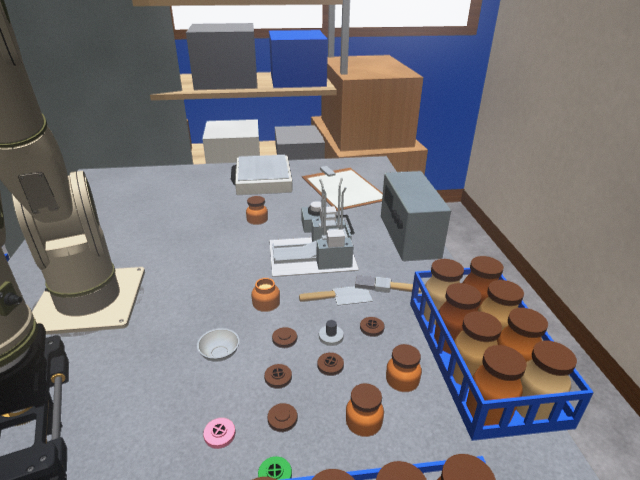

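View pics/wrist0.png

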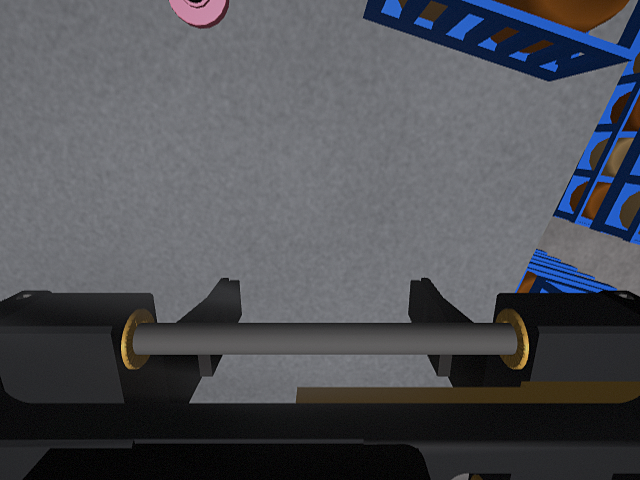

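The side view at (285,337) and (283,416) shows two smooth brown caps. At (278,375), (330,362) and (372,325) there are three brown vented ones. The pink (219,432) and green (275,470) ones are look-alikes. I'll confirm with enlarged crops and segment the colours.

```bash
cat > h.py <<'E'
import numpy as np, cv2
from bench import read_state, cams, job, r
def info(n):
    i=cams.camera_info(n); R=cv2.Rodrigues(np.array(i["rvec"]))[0]; return i["K"],R,np.array(i["tvec"])
def ray(n,p,I=None):
    K,R,t=I or info(n); d=R.T@np.linalg.solve(K,[p[0],p[1],1.]); return -R.T@t, d/np.linalg.norm(d)
def onz(n,p,z,I=None):
    o,d=ray(n,p,I); return o+d*(z-o[2])/d[2]
def tri(rays):
    A=np.zeros((3,3));b=np.zeros(3)
    for o,d in rays:
        P=np.eye(3)-np.outer(d,d);A+=P;b+=P@o
    x=np.linalg.solve(A,b); return x,[np.linalg.norm((np.eye(3)-np.outer(d,d))@(x-o)) for o,d in rays]
def proj(n,X,I=None):
    K,R,t=I or info(n); p=K@(R@np.asarray(X,float)+t); return p[:2]/p[2]
def shot(n,name):
    im=cv2.cvtColor(cams.camera(n),cv2.COLOR_RGB2BGR); cv2.imwrite(f"pics/{name}.png",im); return im
def crop(im,x0,y0,x1,y1,s,name):
    cv2.imwrite(f"pics/{name}.png",cv2.resize(im[y0:y1,x0:x1],None,fx=s,fy=s,interpolation=cv2.INTER_CUBIC))
E
python3 - <<'E'
from h import *
s=cv2.imread("pics/scene0.png"); d=cv2.imread("pics/side0.png")
crop(s,140,240,300,350,5,"c_s"); crop(d,250,310,410,440,4.5,"c_d"); crop(s,320,190,500,310,4.4,"c_m");crop(d,240,160,380,290,4.5,"c_md")
for n,im in(("scene",s),("side",d)):
    hsv=cv2.cvtColor(im,cv2.COLOR_BGR2HSV)
    m=((hsv[...,0]<14)&(hsv[...,1]>85)&(hsv[...,2]>25)&(hsv[...,2]<160)).astype(np.uint8)
    m=cv2.morphologyEx(m,cv2.MORPH_CLOSE,np.ones((7,7)))
    for c in cv2.findContours(m,0,2)[0]:
        if 100<cv2.contourArea(c)<2000:
            M=cv2.moments(c);e=cv2.fitEllipse(c);p=e[0];print(n,cv2.contourArea(c),np.round(p,1),np.round(e[1],1),np.round(onz(n,p,.013),4))
E
```

```text
scene 1436.5 [234.9 450.6] [45.8 55.1] [ 0.9113 -0.3482  0.013 ]
scene 956.0 [312.6 363.7] [35.1 35.3] [ 0.7939 -0.1422  0.013 ]
scene 375.5 [277.2 324. ] [21.6 22.6] [ 0.6759 -0.1858  0.013 ]
scene 911.0 [166.4 327.1] [30.9 38.3] [ 0.5962 -0.4269  0.013 ]
scene 331.0 [222.6 297.5] [19.8 22. ] [ 0.5645 -0.2867  0.013 ]
scene 305.0 [164.9 276.2] [18.4 21.9] [ 0.4575 -0.4054  0.013 ]
scene 291.5 [204.2 263.6] [18. 21.] [ 0.4542 -0.3062  0.013 ]
scene 280.0 [248.4 257.6] [17.8 20.5] [ 0.4746 -0.1976  0.013 ]
scene 628.5 [587.4 272.6] [ 45.1 104.8] [0.8027 0.5681 0.013 ]
scene 448.5 [546.7 242. ] [ 37.3 108.3] [0.6903 0.5311 0.013 ]
scene 640.0 [439.  180.8] [24.9 33.9] [0.4065 0.3766 0.013 ]
scene 119.0 [ 80.3 100.7] [ 7.5 23.8] [-0.3117 -0.5432  0.013 ]
scene 276.0 [121.4  93. ] [18.5 21.6] [-0.305  -0.4121  0.013 ]
scene 298.0 [161.7  82.5] [19.  39.8] [-0.314  -0.2773  0.013 ]
scene 398.5 [43.  79.8] [24.6 28.1] [-0.4702 -0.6529  0.013 ]
scene 393.0 [140.8  55.2] [21.9 37.7] [-0.4963 -0.3195  0.013 ]
scene 206.5 [327.9  44.8] [16.7 20.3] [-0.3226  0.3233  0.013 ]
scene 308.0 [184.7  
[... 598 characters left out ...]
689  0.013 ]
side 1015.5 [469.5 492.6] [57.4 80.3] [ 0.7449 -0.5876  0.013 ]
side 192.5 [493.6 415.8] [13.3 23. ] [ 0.8466 -0.4555  0.013 ]
side 543.0 [281.9 415.9] [24.6 28.5] [ 0.4583 -0.4085  0.013 ]
side 1530.0 [364.8 410.3] [37. 54.] [ 0.6125 -0.4149  0.013 ]
side 400.0 [277.6 374.4] [19.9 26.2] [ 0.4556 -0.3089  0.013 ]
side 368.0 [330.1 362.3] [18.9 25.5] [ 0.5659 -0.2894  0.013 ]
side 1253.5 [403.9 368.4] [34.1 48.4] [ 0.714 -0.324  0.013]
side 294.5 [284.  335.8] [16.2 23.7] [ 0.4756 -0.1999  0.013 ]
side 271.5 [371.6 324.9] [15.3 23. ] [ 0.677  -0.1884  0.013 ]
side 624.5 [265.1 295.6] [25.7 32.3] [ 0.4382 -0.0529  0.013 ]
side 416.0 [256.  210.3] [19.9 29.9] [0.4221 0.3948 0.013 ]
```

View pics/c_s.png

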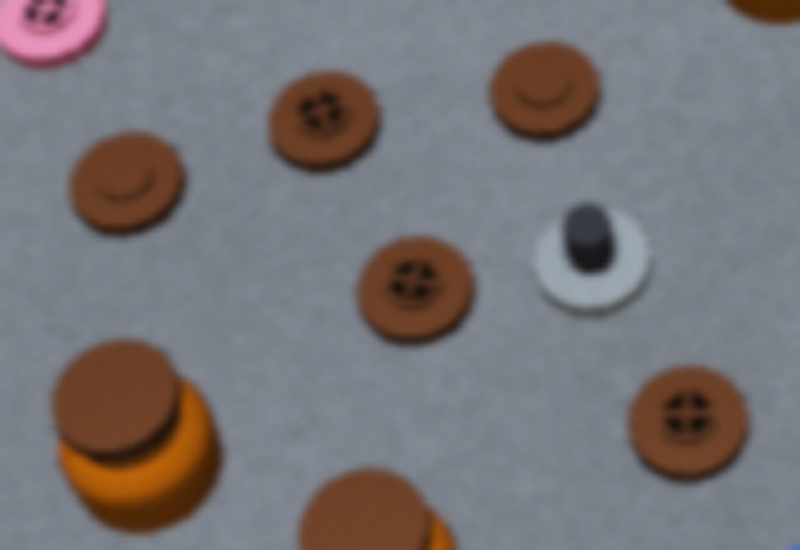

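View pics/c_d.png

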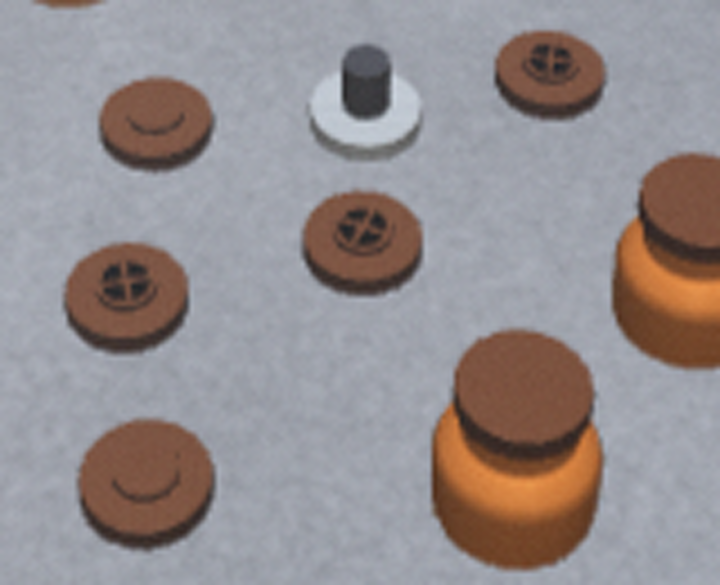

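View pics/c_m.png

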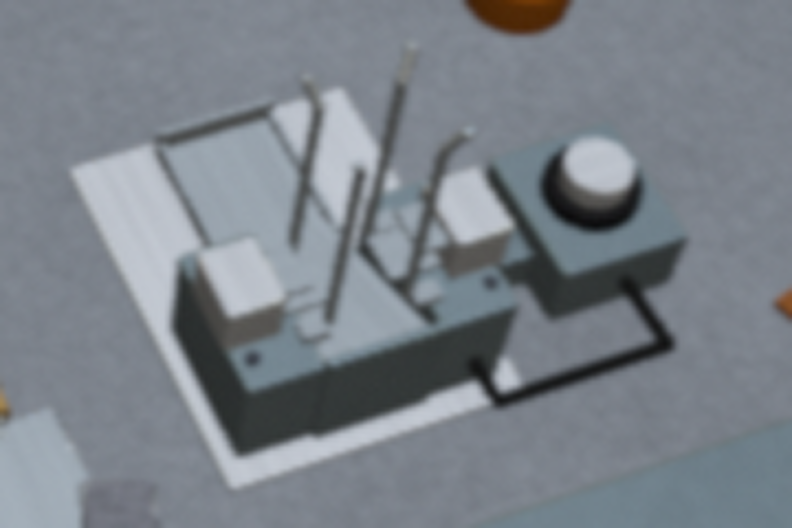

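View pics/c_md.png

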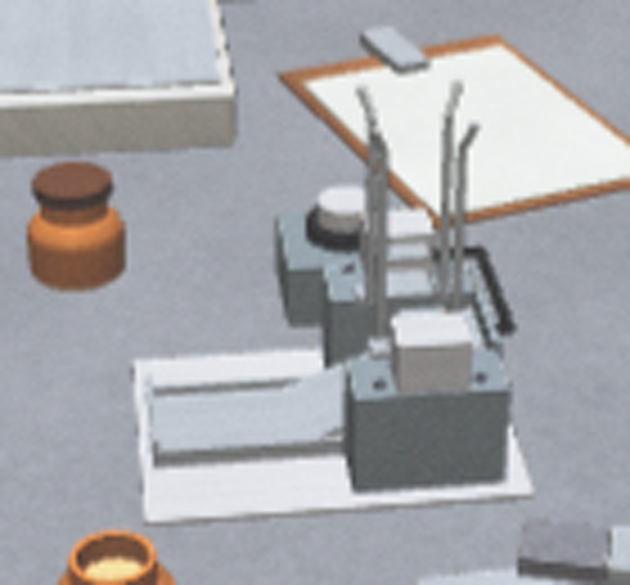

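Crops confirm it. The vented caps are at scene px (204,264), (223,297) and (278,324). The plain ones are at (165,276) and (249,258), smooth in both views. Two-view positions agree within about 3 mm. Next: the magazine, weight, jar and button.

```bash
python3 - <<'E'
from h import *
np.set_printoptions(precision=4,suppress=True)
C={"A":((204.2,263.6),(277.6,374.4)),"B":((222.6,297.5),(330.1,362.3)),"C":((277.2,324),(371.6,324.9)),"D":((248.4,257.6),(284,335.8)),"E":((164.9,276.2),(281.9,415.9))}
for k,(a,b) in C.items(): print(k,*tri([ray("scene",a),ray("side",b)]))
f=lambda x,y:(320+x/4.4,190+y/4.4); g=lambda x,y:(240+x/4.5,160+y/4.5)
print("tips scene");T=[onz("scene",f(*p),.222) for p in((308,78),(410,47),(470,132),(358,168))];print(np.array(T),np.mean(T,0))
print("tips side",np.array([onz("side",g(*p),.222) for p in((363,90),(378,140),(458,85),(475,126))]))
# button disc top
print("btn",onz("scene",f(600,165),.078),onz("side",g(343,198),.078),tri([ray("scene",f(600,165)),ray("side",g(343,198))]))
# base plate corners z~.003? tray corners
print("plate scene",np.array([onz("scene",f(*p),.003) for p in((72,170),(340,88),(235,488),(522,378))]))
print("plate side",np.array([onz("side",g(*p),.003) for p in((135,360),(148,520),(533,492))]))
# weight knob top, disc
a=(140+588/5,240+217/5);b=(250+366/4.5,310+60/4.5);print("knob",tri([ray("scene",a),ray("side",b)]))
a=(140+592/5,240+258/5);b=(250+366/4.5,310+112/4.5);print("disc",onz("scene",a,.016),onz("side",b,.016))
# jar
s=cv2.imread("pics/scene0.png"); d=cv2.imread("pics/side0.png")
crop(s,270,195,330,255,10,"j_s");crop(d,240,265,300,325,10,"j_d")
E
```

```text
A [ 0.4548 -0.3069  0.0121] [np.float64(0.001239900317537666), np.float64(0.0012399003175377326)]
B [ 0.5652 -0.2874  0.012 ] [np.float64(0.0012132505418825947), np.float64(0.0012132505418823505)]
C [ 0.6765 -0.1864  0.0123] [np.float64(0.0011421079627864116), np.float64(0.0011421079627863993)]
D [ 0.475  -0.1981  0.0122] [np.float64(0.0009136884876556217), np.float64(0.0009136884876556139)]
E [ 0.4574 -0.4061  0.0113] [np.float64(0.0012412959884423116), np.float64(0.0012412959884421431)]
tips scene
[[0.6003 0.1076 0.222 ]
 [0.5995 0.1638 0.222 ]
 [0.6582 0.1663 0.222 ]
 [0.6595 0.106  0.222 ]] [0.6294 0.1359 0.222 ]
tips side [[0.6024 0.154  0.222 ]
 [0.6021 0.0872 0.222 ]
 [0.6591 0.1546 0.222 ]
 [0.6594 0.0987 0.222 ]]
btn [0.6096 0.3004 0.078 ] [0.6083 0.2928 0.078 ] (array([0.6086, 0.3016, 0.0744]), [np.float64(0.0011981309752496546), np.float64(0.0011981309752496898)])
plate scene [[0.4581 0.0468 0.003 ]
 [0.4556 0.2252 0.003 ]
 [0.6911 0.0493 0.003 ]
 [0.6818 0.2286 0.003 ]]
plate side [[0.4606 0.2215 0.003 ]
 [0.4613 0.0418 0.003 ]
 [0.6936 0.0429 0.003 ]]
knob (array([ 0.5783, -0.2022,  0.0441]), [np.float64(0.0034418829536648514), np.float64(0.003441882953664627)])
disc [ 0.5801 -0.2022  0.016 ] [ 0.58   -0.2126  0.016 ]
```

View pics/j_s.png

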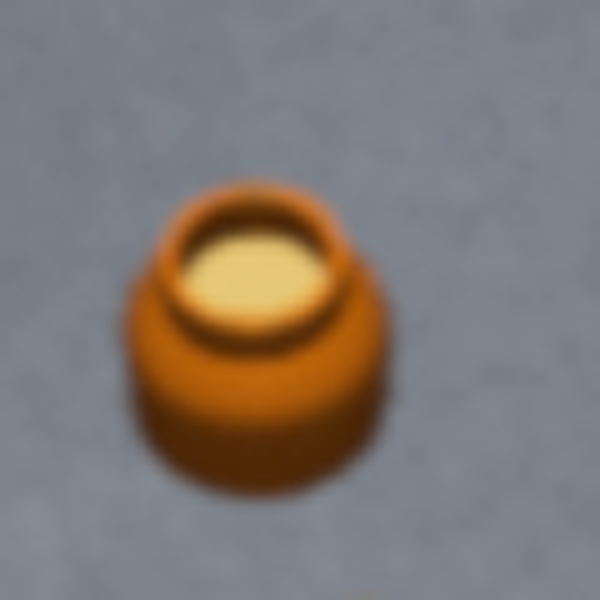

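View pics/j_d.png

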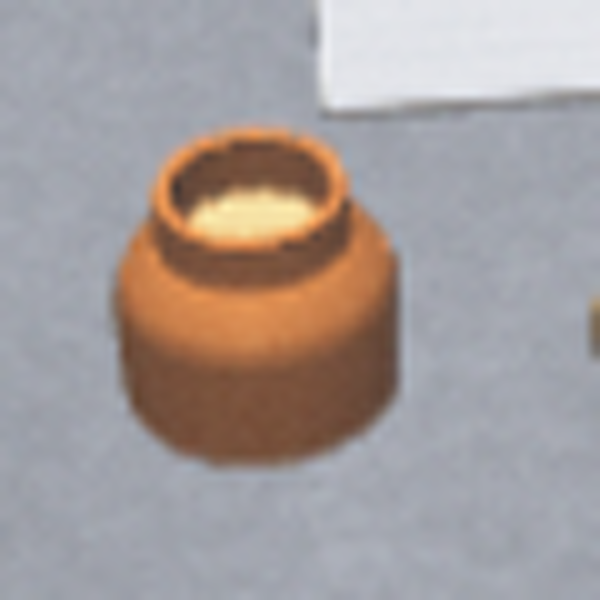

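```bash
python3 - <<'E'
from h import *
from scipy.spatial.transform import Rotation as Ro
np.set_printoptions(precision=4,suppress=True)
print("jar mouth",tri([ray("scene",(295.5,220.8)),ray("side",(265.2,283.9))]))
s=read_state();K,R,t=info("wrist");o=-R.T@t;Q=Ro.from_quat(s["eef_rot"]).as_matrix()
print("cam in tool",Q.T@(o-s["ee_pos"]),"cam z in tool",Q.T@R.T@[0,0,1],"cam x in tool",Q.T@R.T@[1,0,0])
# full jars cap tops
for a,b in (((140+115/5,240+397/5),(250+523/4.5,310+390/4.5)),((140+365/5,240+530/5),(250+700/4.5,310+208/4.5))): print(tri([ray("scene",a),ray("side",b)]))
E
```

```text
jar mouth (array([ 0.4391, -0.0595,  0.0562]), [np.float64(0.0022357786065162217), np.float64(0.0022357786065160695)])
cam in tool [ 0.0778  0.0006 -0.1627] cam z in tool [-0.2863 -0.0004  0.9581] cam x in tool [0.0001 1.     0.0004]
(array([ 0.6081, -0.425 ,  0.0663]), [np.float64(0.001946230608211661), np.float64(0.0019462306082117594)])
(array([ 0.7064, -0.3364,  0.0638]), [np.float64(0.002079809829701785), np.float64(0.002079809829701538)])
```

```bash
cat >> h.py <<'E'
from scipy.spatial.transform import Rotation as Ro
np.set_printoptions(precision=4,suppress=True)
def pose():
    s=read_state();Q=Ro.from_quat(s["eef_rot"]).as_matrix();return s["ee_pos"],np.degrees(np.arctan2(Q[1,0],Q[0,0])),s
def go(x,y,z,yaw=None,rows=8,start=None):
    p,w,s=pose()
    if start: p,w=np.array(start[:3]),start[3]
    if yaw is None: yaw=w
    sp=-(yaw-w); T=np.array([x,y,z]);p=p.copy()
    print("from",p,round(w,1),"len %.3f spin %.1f"%(np.linalg.norm(T-p),sp))
    for i in range(rows):
        d=(T-p)/(rows-i);c,q=np.cos(np.radians(w)),np.sin(np.radians(w))
        dl=np.round([c*d[0]+q*d[1], q*d[0]-c*d[1], -d[2]],4)
        print('{"dx":%.4f,"dy":%.4f,"dz":%.4f,"spin":%.1f}'%(*dl,sp/rows))
        p+=[c*dl[0]+q*dl[1], q*dl[0]-c*dl[1], -dl[2]]; w-=round(sp/rows,1)
E
python3 - <<'E'
from h import *
go(.5,-.23,.30,90,8)
E
```

```text
from [ 0.1767 -0.5992  0.222 ] 16.4 len 0.497 spin -73.6
{"dx":0.0518,"dy":-0.0328,"dz":-0.0098,"spin":-9.2}
{"dx":0.0564,"dy":-0.0241,"dz":-0.0097,"spin":-9.2}
{"dx":0.0595,"dy":-0.0148,"dz":-0.0098,"spin":-9.2}
{"dx":0.0611,"dy":-0.0051,"dz":-0.0097,"spin":-9.2}
{"dx":0.0612,"dy":0.0047,"dz":-0.0098,"spin":-9.2}
{"dx":0.0596,"dy":0.0145,"dz":-0.0097,"spin":-9.2}
{"dx":0.0566,"dy":0.0238,"dz":-0.0098,"spin":-9.2}
{"dx":0.0520,"dy":0.0325,"dz":-0.0097,"spin":-9.2}
```

Emit:
arm_command(increments=[{"gripper": 80,"dx": 0.052,"dy": -0.033,"dz": -0.01,"spin": -9.2},{"gripper": 80,"dx": 0.056,"dy": -0.024,"dz": -0.01,"spin": -9.2},{"gripper": 80,"dx": 0.059,"dy": -0.015,"dz": -0.01,"spin": -9.2},{"gripper": 80,"dx": 0.061,"dy": -0.005,"dz": -0.01,"spin": -9.2},{"gripper": 80,"dx": 0.061,"dy": 0.005,"dz": -0.01,"spin": -9.2},{"gripper": 80,"dx": 0.059,"dy": 0.014,"dz": -0.01,"spin": -9.2},{"gripper": 80,"dx": 0.056,"dy": 0.024,"dz": -0.01,"spin": -9.2},{"gripper": 80,"dx": 0.052,"dy": 0.032,"dz": -0.01,"spin": -9.2}], grip_force=15)

```text
time: 1.15
ee_pos: [0.4991, -0.2302, 0.3029]
eef_rot: [0.705, 0.709, -0.0, 0.0]
ft_force: [1.3, 0.2, -0.0]
width: 0.0696
```

Emit:
arm_command(increments=[{"gripper": 80},{"gripper": 80},{"gripper": 80},{"gripper": 80},{"gripper": 80},{"gripper": 80},{"gripper": 80},{"gripper": 80}])

```text
validation failed for argument at $.in...
```

```bash
python3 - <<'E'
from h import *
print(pose()); im=shot("wrist","w1")
E
```

```text
(array([ 0.4991, -0.2302,  0.3029]), np.float64(90.3117831715835), {'time': 1.15, 'joint_positions': array([ 0.8038,  0.1717, -0.5181,  1.5105,  0.0854,  1.4818,  0.2899]), 'joint_vel': array([-0.5641,  0.2923, -0.4493, -0.4371,  0.1949,  0.2124,  0.2832]), 'joint_torque': array([  4.1   , -52.5313,  -1.8009, -37.3443,  -0.64  ,  -0.1019,
        -0.5811]), 'ee_pos': array([ 0.4991, -0.2302,  0.3029]), 'eef_rot': array([ 0.7052,  0.709 , -0.0001,  0.0001]), 'ft_force': array([ 1.3073,  0.1666, -0.0309]), 'torque': array([-0.0225, -0.1832,  0.01  ]), 'width': 0.06962965796039607})
```

View pics/w1.png

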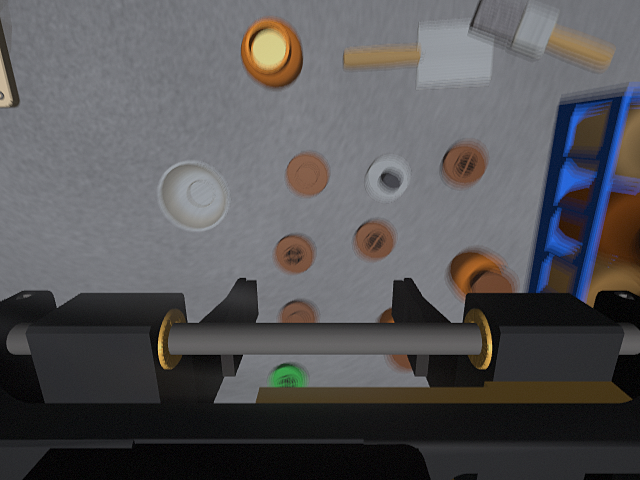

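Emit:
arm_command(increments=[{"gripper": 80,"dx": 0,"dy": 0,"dz": 0,"spin": 0.3},{"gripper": 80,"dx": 0,"dy": 0,"dz": 0,"spin": 0},{"gripper": 80,"dx": 0,"dy": 0,"dz": 0,"spin": 0},{"gripper": 80,"dx": 0,"dy": 0,"dz": 0,"spin": 0},{"gripper": 80,"dx": 0,"dy": 0,"dz": 0,"spin": 0},{"gripper": 80,"dx": 0,"dy": 0,"dz": 0,"spin": 0},{"gripper": 80,"dx": 0,"dy": 0,"dz": 0,"spin": 0},{"gripper": 80,"dx": 0,"dy": 0,"dz": 0,"spin": 0}])

```text
time: 2.2
ee_pos: [0.4982, -0.2317, 0.3025]
eef_rot: [0.709, 0.705, -0.0, 0.0]
ft_force: [-0.0, -0.3, -0.7]
width: 0.0695
```

```bash
cat >> h.py <<'E'
def browns(im,n,z,lo=250,hi=6000,I=None):
    hsv=cv2.cvtColor(im,cv2.COLOR_BGR2HSV); I=I or info(n)
    m=((hsv[...,0]<14)&(hsv[...,1]>85)&(hsv[...,2]>25)&(hsv[...,2]<175)).astype(np.uint8)
    m=cv2.morphologyEx(m,cv2.MORPH_CLOSE,np.ones((9,9)));out=[]
    for c in cv2.findContours(m,0,2)[0]:
        if lo<cv2.contourArea(c)<hi:
            e=cv2.fitEllipse(c); print(n,np.round(e[0],1),np.round(e[1],1),onz(n,e[0],z,I))
E
python3 - <<'E'
from h import *
I=info("wrist");print(pose()[:2]); im=shot("wrist","w2")
browns(im,"wrist",.012,I=I)
E
```

```text
(array([ 0.4982, -0.2317,  0.3025]), np.float64(89.73389564906508))
wrist [398.5 359.8] [16.7 30.6] [ 0.6092 -0.4785  0.012 ]
wrist [296.8 321.1] [35.6 37.2] [ 0.4556 -0.4116  0.012 ]
wrist [478.4 278.7] [49.2 69.3] [ 0.7148 -0.3454  0.012 ]
wrist [292.7 254.9] [37.6 38.9] [ 0.4529 -0.3086  0.012 ]
wrist [372.9 240.9] [38.5 39.6] [ 0.5633 -0.289   0.012 ]
wrist [567.6 230.5] [23.8 32.8] [ 0.8271 -0.2753  0.012 ]
wrist [626.  228.4] [64.2 86.4] [ 0.9057 -0.2727  0.012 ]
wrist [577.4 196.6] [20.8 30.7] [ 0.8309 -0.229   0.012 ]
wrist [305.8 175.3] [41.6 42.1] [ 0.4732 -0.1998  0.012 ]
wrist [462.5 165.2] [41.1 45.5] [ 0.6749 -0.1878  0.012 ]
wrist [270.7  54.9] [60.  69.8] [ 0.4346 -0.0592  0.012 ]
```

View pics/w2.png

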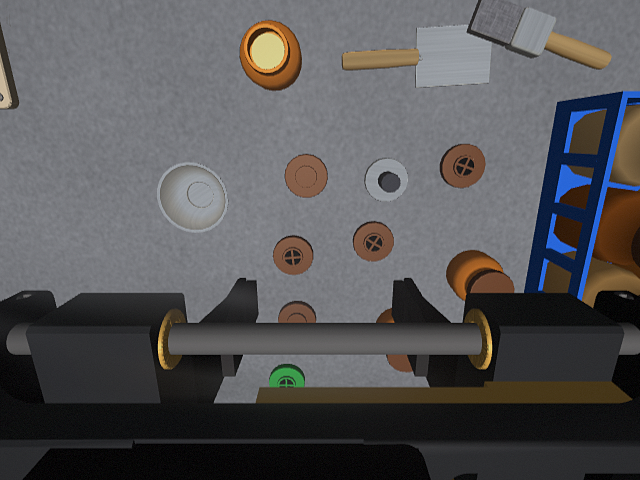

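The wrist view at (293,255), (373,241) and (463,165) shows vented crosses. (306,176) and (297,315) are smooth. Positions agree with the fixed cameras within 2 mm. First cap is A at (.454,-.308).

Emit:
arm_command(increments=[{"gripper": 80,"dx": -0.0155,"dy": -0.009,"dz": 0.045,"spin": 0},{"gripper": 80,"dx": -0.0155,"dy": -0.009,"dz": 0.045,"spin": 0},{"gripper": 80,"dx": -0.015,"dy": -0.009,"dz": 0.045,"spin": 0},{"gripper": 80,"dx": -0.015,"dy": -0.009,"dz": 0.045,"spin": 0},{"gripper": 80,"dx": -0.015,"dy": -0.008,"dz": 0.045,"spin": 0},{"gripper": 80,"dx": 0,"dy": 0,"dz": 0.035,"spin": 0},{"gripper": 80,"dx": 0,"dy": 0,"dz": 0.02,"spin": 0},{"gripper": 80,"dx": 0,"dy": 0,"dz": 0,"spin": 0}])

```text
time: 3.25
ee_pos: [0.453, -0.3069, 0.0212]
eef_rot: [0.709, 0.705, -0.0, -0.001]
ft_force: [0.3, -1.1, -0.2]
width: 0.0696
```

```bash
python3 - <<'E'
from h import *
I=info("wrist");print(pose()[:2]); im=shot("wrist","w3")
browns(im,"wrist",.016,hi=30000,I=I)
E
```

```text
(array([ 0.453 , -0.3069,  0.0212]), np.float64(89.73904879315592))
wrist [326.5 291.4] [100.2 101.4] [ 0.4533 -0.307   0.016 ]
wrist [536.8 254.4] [ 98.5 116. ] [ 0.5612 -0.2866  0.016 ]
wrist [371.5  67.2] [122.2 136.4] [ 0.4735 -0.1991  0.016 ]
```

View pics/w3.png

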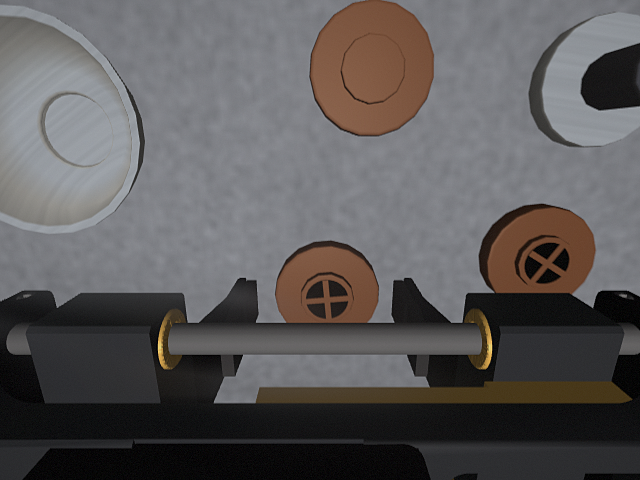

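```bash
python3 - <<'E'
from h import *
im=cv2.imread("pics/w3.png");g=im[270:322,300:352].max(2)
m=(g<60).astype(np.uint8);m=cv2.morphologyEx(m,cv2.MORPH_CLOSE,np.ones((7,7)));ys,xs=np.nonzero(m)
print(m.sum(),xs.min()+300,xs.max()+300,ys.min()+270,ys.max()+270)
p=((xs.min()+xs.max())/2+300,(ys.min()+ys.max())/2+270);print(p,onz("wrist",p,.02),pose()[0])
E
```

```text
1659 300 351 270 317
(np.float64(325.5), np.float64(293.5)) [ 0.4536 -0.3074  0.02  ] [ 0.4538 -0.3074  0.0225]
```

Emit:
arm_command(increments=[{"gripper": 80,"dx": -0.001,"dy": 0,"dz": 0.0175,"spin": 0},{"gripper": 80,"dx": 0,"dy": 0,"dz": 0,"spin": 0},{"gripper": 50,"dx": 0,"dy": 0,"dz": 0,"spin": 0},{"gripper": 50,"dx": 0,"dy": 0,"dz": 0,"spin": 0},{"gripper": 50,"dx": 0,"dy": 0,"dz": 0,"spin": 0},{"gripper": 50,"dx": 0,"dy": 0,"dz": 0,"spin": 0},{"gripper": 50,"dx": 0,"dy": 0,"dz": -0.03,"spin": 0},{"gripper": 50,"dx": 0,"dy": 0,"dz": -0.03,"spin": 0}], grip_force=15)

```text
time: 4.3
ee_pos: [0.4536, -0.3083, 0.0655]
eef_rot: [0.709, 0.705, -0.0, -0.0]
ft_force: [-0.0, 0.0, -0.1]
width: 0.0553
```

```bash
python3 - <<'E'
from h import *
go(.60,.04,.30,90,8,(.4538,-.3084,.065,89.7))
E
```

```text
from [ 0.4538 -0.3084  0.065 ] 89.7 len 0.445 spin -0.3
{"dx":0.0436,"dy":0.0180,"dz":-0.0294,"spin":-0.0}
{"dx":0.0437,"dy":0.0181,"dz":-0.0294,"spin":-0.0}
{"dx":0.0436,"dy":0.0180,"dz":-0.0294,"spin":-0.0}
{"dx":0.0437,"dy":0.0181,"dz":-0.0294,"spin":-0.0}
{"dx":0.0436,"dy":0.0180,"dz":-0.0293,"spin":-0.0}
{"dx":0.0437,"dy":0.0181,"dz":-0.0294,"spin":-0.0}
{"dx":0.0436,"dy":0.0180,"dz":-0.0293,"spin":-0.0}
{"dx":0.0437,"dy":0.0181,"dz":-0.0294,"spin":-0.0}
```

Emit:
arm_command(increments=[{"gripper": 50,"dx": 0.034,"dy": 0.018,"dz": -0.035,"spin": 0},{"gripper": 50,"dx": 0.044,"dy": 0.018,"dz": -0.035,"spin": 0},{"gripper": 50,"dx": 0.044,"dy": 0.018,"dz": -0.035,"spin": 0},{"gripper": 50,"dx": 0.044,"dy": 0.018,"dz": -0.035,"spin": 0},{"gripper": 50,"dx": 0.044,"dy": 0.018,"dz": -0.035,"spin": 0},{"gripper": 50,"dx": 0.044,"dy": 0.018,"dz": -0.03,"spin": 0},{"gripper": 50,"dx": 0.044,"dy": 0.018,"dz": -0.03,"spin": 0},{"gripper": 50,"dx": 0.044,"dy": 0.018,"dz": 0,"spin": 0}])

```text
time: 5.3
ee_pos: [0.6008, 0.0343, 0.3027]
eef_rot: [0.709, 0.705, 0.001, 0.001]
ft_force: [-0.4, 0.3, 0.1]
width: 0.0556
```

```bash
python3 - <<'E'
from h import *
print(pose()[:2]); cams.camera("scene");cams.camera("scene");cams.camera("scene");print(pose()[:2],info("wrist"),pose()[2]["joint_positions"]); im=shot("wrist","w4")
E
```

```text
(array([0.6008, 0.0343, 0.3027]), np.float64(89.69824128084818))
(array([0.5995, 0.036 , 0.2997]), np.float64(90.01172591307292)) (array([[345.0264,   0.    , 324.5292],
       [  0.    , 345.0264, 241.1623],
       [  0.    ,   0.    ,   1.    ]]), array([[ 1.    ,  0.0003, -0.0012],
       [ 0.0006, -0.9587,  0.2843],
       [-0.001 , -0.2843, -0.9587]]), array([-0.5985, -0.0229,  0.4764])) [ 0.385   0.3194 -0.6704  1.3753  0.1953  1.5139 -0.2714]
```

View pics/w4.png

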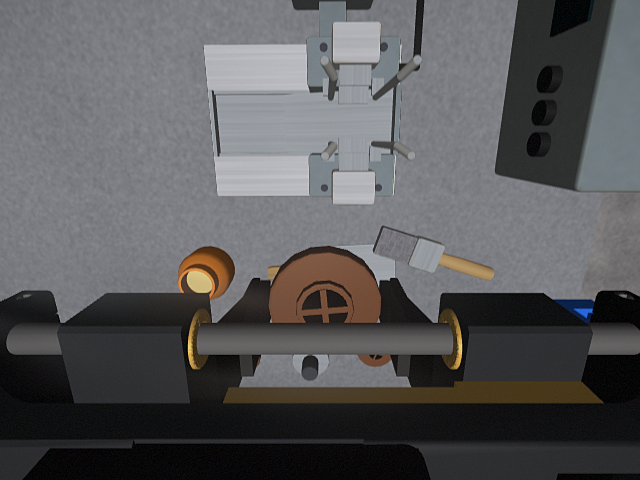

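```bash
python3 - <<'E'
from h import *
im=cv2.imread("pics/w4.png"); crop(im,200,0,440,200,3.3,"c4")
E
```

```text
(no output)
```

View pics/c4.png

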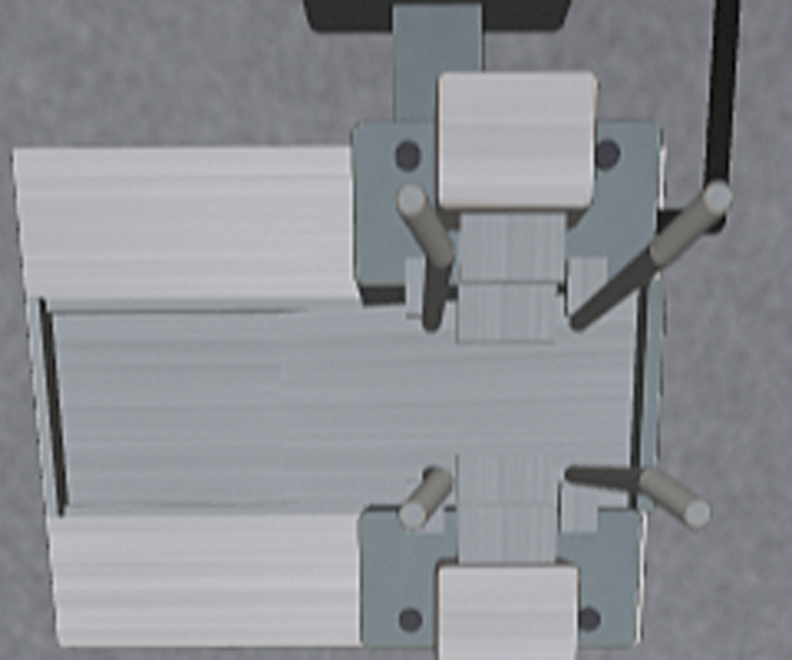

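```bash
python3 - <<'E'
from h import *
I=(np.array([[345.0264,0,324.5292],[0,345.0264,241.1623],[0,0,1]]),np.array([[1,.0003,-.0012],[.0006,-.9587,.2843],[-.001,-.2843,-.9587]]),np.array([-.5985,-.0229,.4764]))
f=lambda p:(200+p[0]/3.3-.35,p[1]/3.3-.35)
T=np.array([onz("",f(p),.221,I) for p in((411,199),(719,196),(699,513),(413,514))]);print(T,T.mean(0))
for k in range(4):
    d=T[(k+1)%4]-T[k];print(np.linalg.norm(d),np.degrees(np.arctan2(d[1],d[0])))
# rod tops two-view with scene
S=[(308,78),(410,47),(470,132),(358,168)]
for a,b in zip(S,((411,199),(719,196),(699,513),(413,514))): pass
W=[(413,514),(411,199),(719,196),(699,513)]
for a,b in zip(S,W): print("tri",tri([ray("scene",(320+a[0]/4.4,190+a[1]/4.4)),ray("",f(b),I)]))
print("plate",np.array([onz("",f(p),.003,I) for p in((15,148),(60,645),(640,643),(662,145))]))
print("house +y top edge",np.array([onz("",f(p),.112,I) for p in((440,73),(594,73),(440,565),(577,565))]))
E
```

```text
[[0.5985 0.1614 0.221 ]
 [0.6574 0.162  0.221 ]
 [0.6578 0.1031 0.221 ]
 [0.5989 0.1029 0.221 ]] [0.6282 0.1323 0.221 ]
0.058909327815059025 0.5072089132797909
0.05888184471672511 -89.60082433518699
0.058904584413358815 -179.78513085247414
0.05858128801680733 90.40401062686846
tri (array([0.6002, 0.1049, 0.2239]), [np.float64(0.002313509199774792), np.float64(0.002313509199774671)])
tri (array([0.599 , 0.1625, 0.2219]), [np.float64(0.0013301016313318783), np.float64(0.0013301016313318217)])
tri (array([0.658 , 0.1639, 0.2222]), [np.float64(0.0022484833123447337), np.float64(0.0022484833123446093)])
tri (array([0.6585, 0.1046, 0.2216]), [np.float64(0.0017111561828757728), np.float64(0.0017111561828756128)])
plate [[0.4554 0.2211 0.003 ]
 [0.4559 0.0415 0.003 ]
 [0.6907 0.0424 0.003 ]
 [0.6883 0.2221 0.003 ]]
house +y top edge [[0.6061 0.2137 0.112 ]
 [0.6477 0.2137 0.112 ]
 [0.6071 0.083  0.112 ]
 [0.6485 0.083  0.112 ]]
```

```bash
python3 - <<'E'
from h import *
I=(np.array([[345.0264,0,324.5292],[0,345.0264,241.1623],[0,0,1]]),np.array([[1,.0003,-.0012],[.0006,-.9587,.2843],[-.001,-.2843,-.9587]]),np.array([-.5985,-.0229,.4764]))
for p in ((325.5,303),(325.5,306)): print(onz("",p,.3147,I))
im=cv2.imread("pics/w4.png"); crop(im,230,230,420,360,4,"c5")
go(.6282,.1323,.30,90,4,(.5995,.036,.2997,90)); 
E
```

```text
[0.5993 0.0394 0.3147]
[0.5993 0.0378 0.3147]
from [0.5995 0.036  0.2997] 90 len 0.100 spin 0.0
{"dx":0.0241,"dy":0.0072,"dz":-0.0001,"spin":0.0}
{"dx":0.0241,"dy":0.0072,"dz":-0.0001,"spin":0.0}
{"dx":0.0241,"dy":0.0071,"dz":-0.0000,"spin":0.0}
{"dx":0.0240,"dy":0.0072,"dz":-0.0001,"spin":0.0}
```

View pics/c5.png

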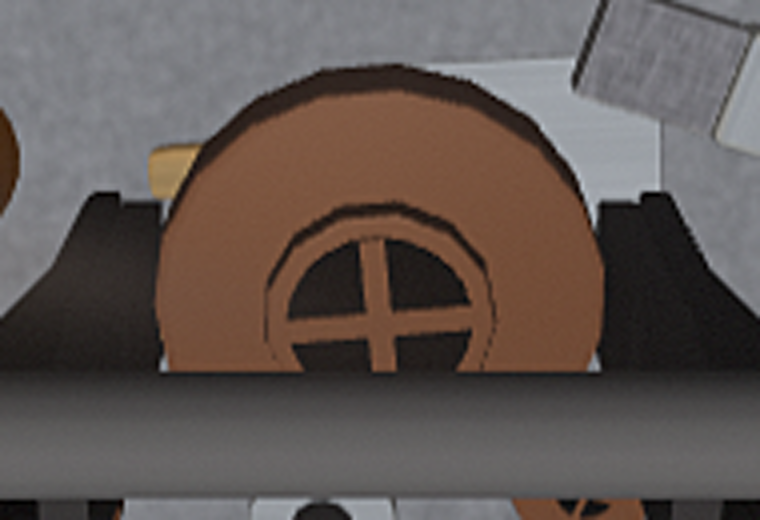

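Emit:
arm_command(increments=[{"gripper": 50,"dx": 0.03,"dy": 0.009,"dz": 0,"spin": 0},{"gripper": 50,"dx": 0.03,"dy": 0.009,"dz": 0,"spin": 0},{"gripper": 50,"dx": 0.03,"dy": 0.009,"dz": 0,"spin": 0},{"gripper": 50,"dx": 0.0065,"dy": 0.0015,"dz": 0,"spin": 0},{"gripper": 50,"dx": 0,"dy": 0,"dz": 0.025,"spin": 0},{"gripper": 50,"dx": 0,"dy": 0,"dz": 0.025,"spin": 0},{"gripper": 50,"dx": 0,"dy": 0,"dz": 0.015,"spin": 0},{"gripper": 50,"dx": 0,"dy": 0,"dz": 0,"spin": 0}])

```text
time: 6.5
ee_pos: [0.6281, 0.1277, 0.2343]
eef_rot: [0.709, 0.705, -0.001, -0.0]
ft_force: [0.1, 0.0, 0.2]
width: 0.0559
```

```bash
python3 - <<'E'
from h import *
print(pose()[:2],pose()[2]["ft_force"]);crop(shot("scene","s5"),360,150,480,260,5,"c6");crop(shot("side","d5"),280,150,380,260,5,"c7")
print(pose()[:2]);shot("wrist","w5")
E
```

```text
(array([0.6281, 0.1277, 0.2343]), np.float64(89.65300413157144)) [0.0934 0.044  0.2419]
(array([0.6288, 0.1287, 0.236 ]), np.float64(89.6922504695521))
```

View pics/w5.png

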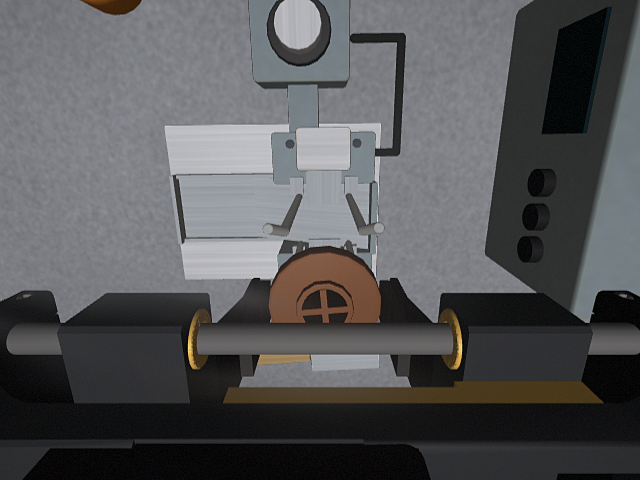

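View pics/c7.png

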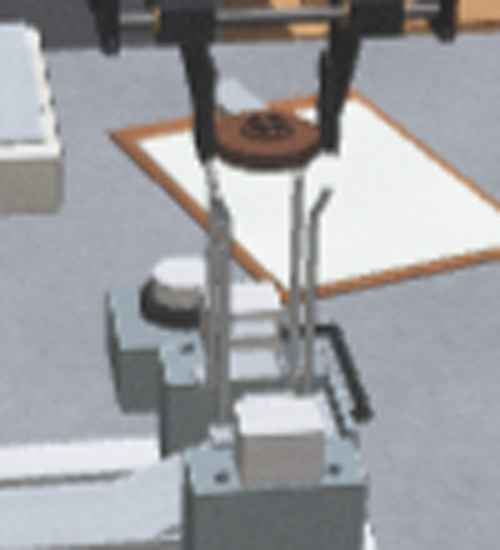

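```bash
python3 - <<'E'
from h import *
print(pose()[0],onz("wrist",(268,228.5),.221),onz("wrist",(378,228),.221), onz("wrist",(324.5,308),.251))
E
```

```text
[0.6289 0.129  0.2362] [0.5983 0.161  0.221 ] [0.6568 0.1609 0.221 ] [0.6282 0.1296 0.251 ]
```

Emit:
arm_command(increments=[{"gripper": 50,"dx": 0.003,"dy": -0.0005,"dz": 0,"spin": 0},{"gripper": 50,"dx": 0,"dy": 0,"dz": 0.01,"spin": 0},{"gripper": 50,"dx": 0,"dy": 0,"dz": 0.01,"spin": 0},{"gripper": 50,"dx": 0,"dy": 0,"dz": 0.01,"spin": 0},{"gripper": 50,"dx": 0,"dy": 0,"dz": 0.01,"spin": 0},{"gripper": 50,"dx": 0,"dy": 0,"dz": 0.006,"spin": 0},{"gripper": 50,"dx": 0,"dy": 0,"dz": 0,"spin": 0},{"gripper": 50,"dx": 0,"dy": 0,"dz": 0,"spin": 0}])

```text
time: 7.65
ee_pos: [0.6282, 0.1322, 0.1894]
eef_rot: [0.709, 0.705, 0.0, 0.0]
ft_force: [1.5, -0.1, -0.0]
width: 0.0554
```

Emit:
arm_command(increments=[{"gripper": 50,"dx": 0,"dy": 0,"dz": 0.01,"spin": 0},{"gripper": 50,"dx": 0,"dy": 0,"dz": 0.01,"spin": 0},{"gripper": 50,"dx": 0,"dy": 0,"dz": 0,"spin": 0},{"gripper": 80,"dx": 0,"dy": 0,"dz": 0,"spin": 0},{"gripper": 80,"dx": 0,"dy": 0,"dz": 0,"spin": 0},{"gripper": 80,"dx": 0,"dy": 0,"dz": -0.02,"spin": 0},{"gripper": 80,"dx": 0,"dy": 0,"dz": -0.04,"spin": 0},{"gripper": 80,"dx": 0,"dy": 0,"dz": -0.04,"spin": 0}])

```text
time: 8.65
ee_pos: [0.6279, 0.1323, 0.2719]
eef_rot: [0.709, 0.706, 0.001, 0.0]
ft_force: [-0.1, -0.0, -0.4]
width: 0.0695
```

```bash
python3 - <<'E'
from h import *
print(pose()[:2],pose()[2]["ft_force"]);crop(shot("side","d6"),280,130,380,260,4.6,"c8"); s=shot("scene","s6"); crop(s,360,150,480,260,5,"c9")
browns(s,"scene",.012,lo=200,hi=500)
E
```

```text
(array([0.6279, 0.1323, 0.2719]), np.float64(89.74139937625002)) [-0.1324 -0.0364 -0.3756]
scene [277.2 324.1] [21.5 22.6] [ 0.6755 -0.1856  0.012 ]
scene [222.5 297.5] [19.9 21.8] [ 0.564  -0.2869  0.012 ]
scene [164.7 276.2] [18.4 21.8] [ 0.4566 -0.4058  0.012 ]
scene [248.4 257.6] [17.9 20.5] [ 0.4739 -0.1974  0.012 ]
scene [399.6 248.4] [18.4 22.5] [0.579  0.1712 0.012 ]
scene [547.1 241.7] [ 37.6 107. ] [0.6895 0.5332 0.012 ]
scene [ 38.  109.7] [ 7.6 82.3] [-0.3141 -0.6754  0.012 ]
scene [124.   92.2] [17.6 30.7] [-0.3075 -0.4035  0.012 ]
scene [162.8  82.4] [17.6 47.1] [-0.3145 -0.2739  0.012 ]
scene [143.5  52.8] [23.8 44. ] [-0.5093 -0.3084  0.012 ]
scene [327.8  44.8] [16.5 20.5] [-0.3244  0.3238  0.012 ]
scene [184.   45.7] [21.9 27.7] [-0.5019 -0.1636  0.012 ]
scene [224.9  41.8] [20.7 23.6] [-0.4736 -0.0192  0.012 ]
scene [53.7 39.7] [22.6 30. ] [-0.7097 -0.6057  0.012 ]
scene [97.3 28.3] [21.8 28.6] [-0.73   -0.4469  0.012 ]
scene [ 4.4 10.7] [21.7 27. ] [-0.9872 -0.7765  0.012 ]
```

View pics/c8.png

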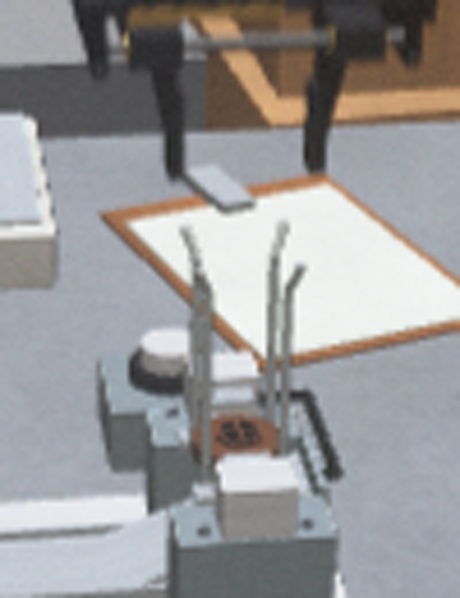

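View pics/c9.png

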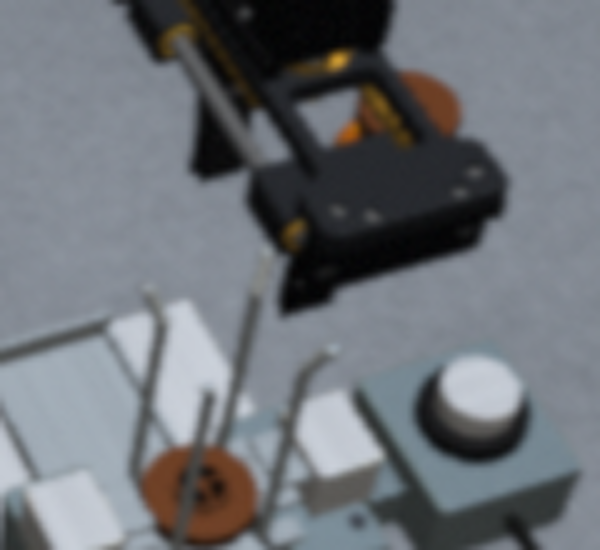

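Cap A lies flat at the tower bottom. Next is C.

Emit:
arm_command(increments=[{"gripper": 80,"dx": -0.053,"dy": 0.008,"dz": 0,"spin": 0},{"gripper": 80,"dx": -0.053,"dy": 0.008,"dz": 0,"spin": 0},{"gripper": 80,"dx": -0.053,"dy": 0.008,"dz": 0,"spin": 0},{"gripper": 80,"dx": -0.053,"dy": 0.008,"dz": 0.03,"spin": 0},{"gripper": 80,"dx": -0.053,"dy": 0.008,"dz": 0.03,"spin": 0},{"gripper": 80,"dx": -0.053,"dy": 0.007,"dz": 0.03,"spin": 0},{"gripper": 80,"dx": -0.002,"dy": 0,"dz": 0.06,"spin": 0},{"gripper": 80,"dx": 0,"dy": 0,"dz": 0.06,"spin": 0}])

```text
time: 9.75
ee_pos: [0.6739, -0.1895, 0.0586]
eef_rot: [0.709, 0.705, 0.0, 0.001]
ft_force: [0.4, 0.3, 0.1]
width: 0.0698
```

```bash
python3 - <<'E'
from h import *
cams.camera("side");I=info("wrist");print(pose()[:2]); im=shot("wrist","w6")
browns(im,"wrist",.016,hi=30000,I=I)
E
```

```text
(array([ 0.6691, -0.1879,  0.0491]), np.float64(89.70939302470275))
wrist [ 17.6 276.4] [46.6 89.1] [ 0.4787 -0.1907  0.016 ]
wrist [334.8 269.1] [85.8 88.3] [ 0.6743 -0.1861  0.016 ]
```

View pics/w6.png

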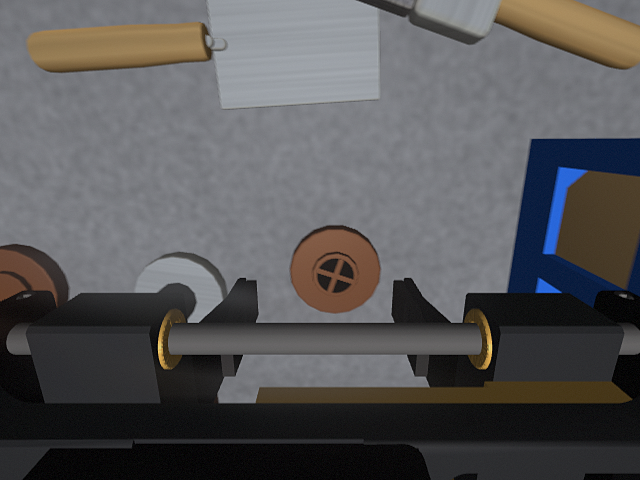

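```bash
python3 - <<'E'
from h import *
print(pose()[0],onz("wrist",(336,273),.02))
E
```

```text
[ 0.6693 -0.1876  0.0527] [ 0.6752 -0.1881  0.02  ]
```

Emit:
arm_command(increments=[{"gripper": 80,"dx": 0,"dy": 0.006,"dz": 0,"spin": 0},{"gripper": 80,"dx": 0,"dy": 0,"dz": 0.02,"spin": 0},{"gripper": 80,"dx": 0,"dy": 0,"dz": 0.01,"spin": 0},{"gripper": 80,"dx": 0,"dy": 0,"dz": 0,"spin": 0},{"gripper": 80,"dx": 0,"dy": 0,"dz": 0,"spin": 0},{"gripper": 80,"dx": 0,"dy": 0,"dz": 0,"spin": 0},{"gripper": 80,"dx": 0,"dy": 0,"dz": 0,"spin": 0},{"gripper": 80,"dx": 0,"dy": 0,"dz": 0,"spin": 0}])

```text
time: 10.85
ee_pos: [0.6795, -0.1881, 0.0292]
eef_rot: [0.709, 0.705, 0.0, 0.0]
ft_force: [-0.2, -0.6, -0.0]
width: 0.0697
```

Emit:
arm_command(increments=[{"gripper": 80,"dx": 0,"dy": -0.0045,"dz": 0.012,"spin": 0},{"gripper": 80,"dx": 0,"dy": 0,"dz": 0.012,"spin": 0},{"gripper": 80,"dx": 0,"dy": 0,"dz": 0,"spin": 0},{"gripper": 50,"dx": 0,"dy": 0,"dz": 0,"spin": 0},{"gripper": 50,"dx": 0,"dy": 0,"dz": 0,"spin": 0},{"gripper": 50,"dx": 0,"dy": 0,"dz": 0,"spin": 0},{"gripper": 50,"dx": 0,"dy": 0,"dz": 0,"spin": 0},{"gripper": 50,"dx": 0,"dy": 0,"dz": 0,"spin": 0}])

```text
time: 11.85
ee_pos: [0.6753, -0.1881, 0.0055]
eef_rot: [0.709, 0.705, 0.0, 0.0]
ft_force: [0.0, -0.1, 2.2]
width: 0.0551
```

Emit:
arm_command(increments=[{"gripper": 50,"dx": 0,"dy": 0,"dz": -0.05,"spin": 0},{"gripper": 50,"dx": 0.01,"dy": 0,"dz": -0.05,"spin": 0},{"gripper": 50,"dx": 0.03,"dy": -0.007,"dz": -0.045,"spin": 0},{"gripper": 50,"dx": 0.045,"dy": -0.008,"dz": -0.04,"spin": 0},{"gripper": 50,"dx": 0.05,"dy": -0.008,"dz": -0.03,"spin": 0},{"gripper": 50,"dx": 0.05,"dy": -0.008,"dz": -0.03,"spin": 0},{"gripper": 50,"dx": 0.05,"dy": -0.008,"dz": -0.01,"spin": 0},{"gripper": 50,"dx": 0.04,"dy": -0.008,"dz": 0,"spin": 0}])

```text
time: 12.85
ee_pos: [0.6289, 0.0897, 0.2613]
eef_rot: [0.708, 0.706, 0.001, 0.001]
ft_force: [0.3, 0.2, -0.1]
width: 0.0556
```

Emit:
arm_command(increments=[{"gripper": 50,"dx": 0.03,"dy": 0,"dz": 0,"spin": 0},{"gripper": 50,"dx": 0.015,"dy": 0,"dz": 0,"spin": 0},{"gripper": 50,"dx": 0,"dy": 0,"dz": 0,"spin": 0},{"gripper": 50,"dx": 0,"dy": 0,"dz": 0.01,"spin": 0},{"gripper": 50,"dx": 0,"dy": 0,"dz": 0.01,"spin": 0},{"gripper": 50,"dx": 0,"dy": 0,"dz": 0,"spin": 0},{"gripper": 50,"dx": 0,"dy": 0,"dz": 0,"spin": 0},{"gripper": 50,"dx": 0,"dy": 0,"dz": 0,"spin": 0}])

```text
time: 13.85
ee_pos: [0.6296, 0.1322, 0.2404]
eef_rot: [0.709, 0.705, 0.0, 0.0]
ft_force: [1.7, 0.5, -0.4]
width: 0.0554
```

```bash
python3 - <<'E'
from h import *
print(pose()[:2],pose()[2]["joint_vel"]);shot("wrist","w7")
E
```

```text
(array([0.6296, 0.1322, 0.2404]), np.float64(89.72676131293304)) [-0.0009 -0.0015  0.0011 -0.      0.0001  0.0014  0.0005]
```

View pics/w7.png

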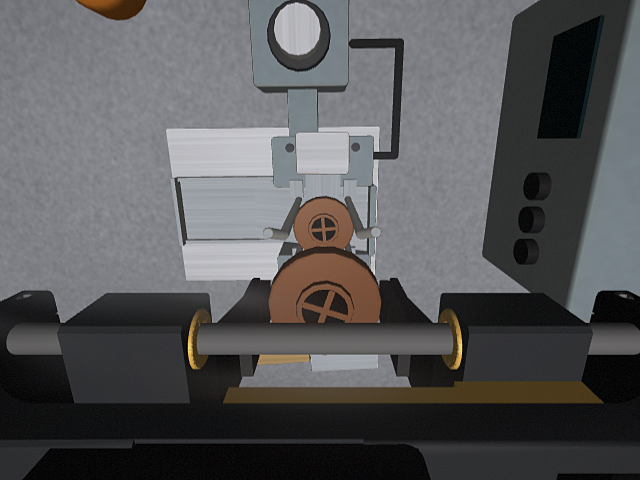

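Emit:
arm_command(increments=[{"gripper": 50,"dx": 0,"dy": -0.0015,"dz": 0.006,"spin": 0},{"gripper": 50,"dx": 0,"dy": 0,"dz": 0.012,"spin": 0},{"gripper": 50,"dx": 0,"dy": 0,"dz": 0.012,"spin": 0},{"gripper": 50,"dx": 0,"dy": 0,"dz": 0.012,"spin": 0},{"gripper": 50,"dx": 0,"dy": 0,"dz": 0.012,"spin": 0},{"gripper": 50,"dx": 0,"dy": 0,"dz": 0.012,"spin": 0},{"gripper": 50,"dx": 0,"dy": 0,"dz": 0,"spin": 0},{"gripper": 50,"dx": 0,"dy": 0,"dz": 0,"spin": 0}])

```text
time: 14.9
ee_pos: [0.6282, 0.1322, 0.1744]
eef_rot: [0.709, 0.705, 0.0, 0.0]
ft_force: [0.1, -0.8, 0.9]
width: 0.0554
```

Emit:
arm_command(increments=[{"gripper": 80,"dx": 0,"dy": 0,"dz": 0,"spin": 0},{"gripper": 80,"dx": 0,"dy": 0,"dz": 0,"spin": 0},{"gripper": 80,"dx": 0,"dy": 0,"dz": 0,"spin": 0},{"gripper": 80,"dx": 0,"dy": 0,"dz": -0.04,"spin": 0},{"gripper": 80,"dx": 0,"dy": 0,"dz": -0.05,"spin": 0},{"gripper": 80,"dx": 0,"dy": 0,"dz": -0.03,"spin": 0},{"gripper": 80,"dx": 0,"dy": 0,"dz": 0,"spin": 0},{"gripper": 80,"dx": 0,"dy": 0,"dz": 0,"spin": 0}])

```text
time: 15.9
ee_pos: [0.6277, 0.132, 0.2932]
eef_rot: [0.709, 0.705, -0.0, -0.0]
ft_force: [-0.3, 0.2, 0.1]
width: 0.0696
```

```bash
python3 - <<'E'
from h import *
print(pose()[:2]);crop(shot("side","d8"),280,130,380,260,4.6,"c10"); s=shot("scene","s8")
browns(s,"scene",.012,lo=200,hi=500)
go(.5633,-.289,.10,135,13,(.628,.132,.296,89.7))
E
```

```text
(array([0.6277, 0.132 , 0.2932]), np.float64(89.73318844911877))
scene [222.6 297.5] [19.8 22. ] [ 0.5639 -0.2867  0.012 ]
scene [164.7 276.2] [18.4 21.8] [ 0.4566 -0.4058  0.012 ]
scene [248.5 257.6] [17.7 20.6] [ 0.474  -0.1973  0.012 ]
scene [400.2 245.9] [22.9 24.6] [0.5724 0.176  0.012 ]
scene [547.  241.7] [ 37.3 107.4] [0.6894 0.5331 0.012 ]
scene [41.9 80.5] [22.9 26. ] [-0.4691 -0.6569  0.012 ]
scene [140.   55.4] [22.2 36.5] [-0.4976 -0.3223  0.012 ]
scene [328.   44.9] [16.8 20.4] [-0.3236  0.324   0.012 ]
scene [186.5  45.4] [20.4 34.3] [-0.5007 -0.1547  0.012 ]
scene [224.9  41.8] [20.7 23.6] [-0.4736 -0.0191  0.012 ]
scene [53.6 39.6] [22.7 30.1] [-0.7102 -0.606   0.012 ]
scene [97.4 28.3] [21.9 28.7] [-0.7296 -0.4466  0.012 ]
scene [ 4.4 10.7] [21.7 27. ] [-0.9872 -0.7765  0.012 ]
from [0.628 0.132 0.296] 89.7 len 0.469 spin -45.3
{"dx":-0.0324,"dy":-0.0048,"dz":0.0151,"spin":-3.5}
{"dx":-0.0321,"dy":-0.0068,"dz":0.0151,"spin":-3.5}
{"dx":-0.0316,"dy":-0.0087,"dz":0.0151,"spin":-3.5}
{"dx":-0.0310,"dy":-0.0106,"dz":0.0151,"spin":-3.5}
{"dx":-0.0303,"dy":-0.0125,"dz":0.0151,"spin":-3.5}
{"dx":-0.0295,"dy":-0.0143,"dz":0.0151,"spin":-3.5}
{"dx":-0.0285,"dy":-0.0161,"dz":0.0151,"spin":-3.5}
{"dx":-0.0275,"dy":-0.0178,"dz":0.0150,"spin":-3.5}
{"dx":-0.0263,"dy":-0.0195,"dz":0.0151,"spin":-3.5}
{"dx":-0.0251,"dy":-0.0210,"dz":0.0150,"spin":-3.5}
{"dx":-0.0238,"dy":-0.0225,"dz":0.0151,"spin":-3.5}
{"dx":-0.0224,"dy":-0.0240,"dz":0.0150,"spin":-3.5}
{"dx":-0.0208,"dy":-0.0253,"dz":0.0151,"spin":-3.5}
```

View pics/c10.png

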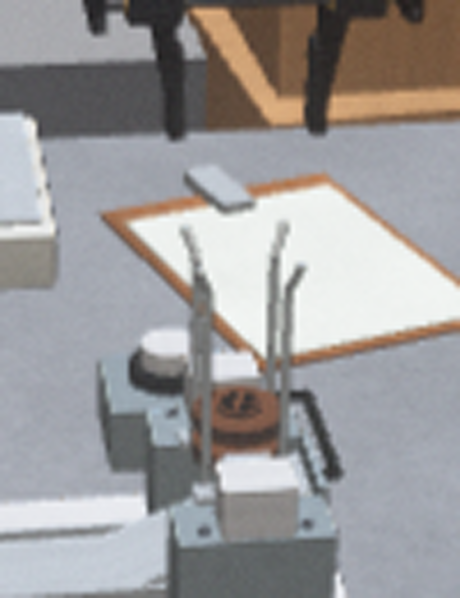

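Emit:
arm_command(increments=[{"gripper": 80,"dx": -0.053,"dy": -0.008,"dz": 0,"spin": 0},{"gripper": 80,"dx": -0.053,"dy": -0.008,"dz": 0,"spin": 0},{"gripper": 80,"dx": -0.053,"dy": -0.008,"dz": 0,"spin": 0},{"gripper": 80,"dx": -0.053,"dy": -0.008,"dz": 0,"spin": 0},{"gripper": 80,"dx": -0.053,"dy": -0.008,"dz": 0.02,"spin": 0},{"gripper": 80,"dx": -0.053,"dy": -0.008,"dz": 0.02,"spin": 0},{"gripper": 80,"dx": -0.053,"dy": -0.008,"dz": 0.02,"spin": 0},{"gripper": 80,"dx": -0.05,"dy": -0.009,"dz": 0.02,"spin": 0}])

```text
time: 17.0
ee_pos: [0.5599, -0.2904, 0.2124]
eef_rot: [0.709, 0.705, -0.0, -0.001]
ft_force: [-0.2, -0.7, 0.8]
width: 0.0698
```

Emit:
arm_command(increments=[{"gripper": 80,"dx": 0,"dy": 0,"dz": 0.025,"spin": -9},{"gripper": 80,"dx": 0,"dy": 0,"dz": 0.025,"spin": -9},{"gripper": 80,"dx": 0,"dy": 0,"dz": 0.03,"spin": -9},{"gripper": 80,"dx": 0,"dy": 0,"dz": 0.03,"spin": -9},{"gripper": 80,"dx": 0,"dy": 0,"dz": 0.03,"spin": -9.3},{"gripper": 80,"dx": 0,"dy": 0,"dz": 0.02,"spin": 0},{"gripper": 80,"dx": 0,"dy": 0,"dz": 0,"spin": 0},{"gripper": 80,"dx": 0,"dy": 0,"dz": 0,"spin": 0}])

```text
time: 18.0
ee_pos: [0.5616, -0.2887, 0.0551]
eef_rot: [0.383, 0.924, -0.0, 0.001]
ft_force: [0.6, 0.7, 0.1]
width: 0.0698
```

Emit:
arm_command(increments=[{"gripper": 80,"dx": 0,"dy": 0,"dz": 0,"spin": 0},{"gripper": 80,"dx": 0,"dy": 0,"dz": 0,"spin": 0},{"gripper": 80,"dx": 0,"dy": 0,"dz": 0,"spin": 0},{"gripper": 80,"dx": 0,"dy": 0,"dz": 0,"spin": 0},{"gripper": 80,"dx": 0,"dy": 0,"dz": 0,"spin": 0},{"gripper": 80,"dx": 0,"dy": 0,"dz": 0,"spin": 0},{"gripper": 80,"dx": 0,"dy": 0,"dz": 0,"spin": 0},{"gripper": 80,"dx": 0,"dy": 0,"dz": 0,"spin": 0}])

```text
time: 19.0
ee_pos: [0.561, -0.2885, 0.0541]
eef_rot: [0.382, 0.924, -0.0, 0.0]
ft_force: [0.0, -0.4, 0.3]
width: 0.0697
```

```bash
python3 - <<'E'
from h import *
I=info("wrist");print(pose()[:2]); im=shot("wrist","w9")
browns(im,"wrist",.016,hi=30000,I=I)
E
```

```text
(array([ 0.561 , -0.2885,  0.0541]), np.float64(135.03621647820523))
wrist [235.9 395.8] [23.5 43.6] [ 0.5831 -0.3998  0.016 ]
wrist [ 74.  271.6] [62.6 86.8] [ 0.4506 -0.4005  0.016 ]
wrist [327.9 270. ] [84.1 87. ] [ 0.5617 -0.2878  0.016 ]
wrist [327.6  44.1] [104.2 119.1] [ 0.4727 -0.1995  0.016 ]
```

View pics/w9.png

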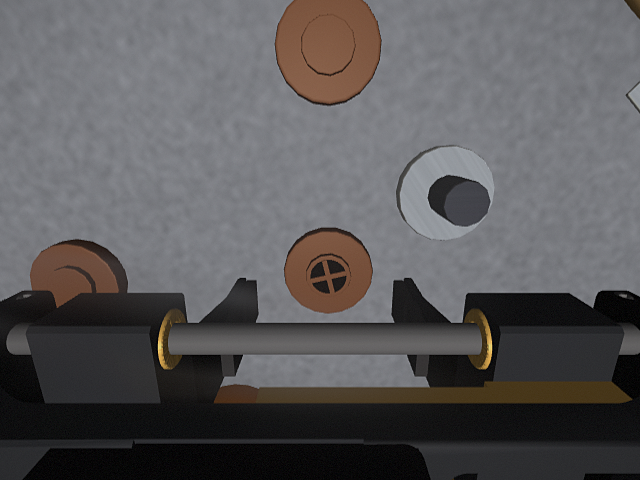

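```bash
python3 - <<'E'
from h import *
print(onz("wrist",(328,276),.02),onz("wrist",(327.5,45),.02),onz("wrist",(467,203),.046),onz("wrist",(447,193),.016))
E
```

```text
[ 0.5634 -0.2894  0.02  ] [ 0.4736 -0.2005  0.02  ] [ 0.5769 -0.2053  0.046 ] [ 0.5767 -0.2049  0.016 ]
```

Emit:
arm_command(increments=[{"gripper": 80,"dx": -0.0023,"dy": 0.001,"dz": 0.01,"spin": 0},{"gripper": 80,"dx": 0,"dy": 0,"dz": 0.02,"spin": 0},{"gripper": 80,"dx": 0,"dy": 0,"dz": 0.015,"spin": 0},{"gripper": 80,"dx": 0,"dy": 0,"dz": 0.004,"spin": 0},{"gripper": 80,"dx": 0,"dy": 0,"dz": 0,"spin": 0},{"gripper": 80,"dx": 0,"dy": 0,"dz": 0,"spin": 0},{"gripper": 50,"dx": 0,"dy": 0,"dz": 0,"spin": 0},{"gripper": 50,"dx": 0,"dy": 0,"dz": 0,"spin": 0}])

```text
time: 20.05
ee_pos: [0.5635, -0.2896, 0.0054]
eef_rot: [0.382, 0.924, -0.0, 0.0]
ft_force: [0.6, 0.4, 0.2]
width: 0.0563
```

Emit:
arm_command(increments=[{"gripper": 50,"dx": 0,"dy": 0,"dz": 0,"spin": 0},{"gripper": 50,"dx": 0,"dy": 0,"dz": 0,"spin": 0},{"gripper": 50,"dx": 0,"dy": 0,"dz": -0.03,"spin": 0},{"gripper": 50,"dx": 0,"dy": 0,"dz": -0.05,"spin": 9},{"gripper": 50,"dx": 0,"dy": 0,"dz": -0.05,"spin": 9},{"gripper": 50,"dx": 0,"dy": 0,"dz": -0.05,"spin": 9},{"gripper": 50,"dx": 0,"dy": 0,"dz": -0.05,"spin": 9},{"gripper": 50,"dx": 0,"dy": 0,"dz": -0.03,"spin": 8.8}])

```text
time: 21.05
ee_pos: [0.5638, -0.2895, 0.2679]
eef_rot: [0.707, 0.707, 0.0, 0.001]
ft_force: [0.2, -0.3, -0.3]
width: 0.0551
```

Emit:
arm_command(increments=[{"gripper": 50,"dx": 0.035,"dy": 0.008,"dz": 0,"spin": 0},{"gripper": 50,"dx": 0.053,"dy": 0.008,"dz": 0,"spin": 0},{"gripper": 50,"dx": 0.056,"dy": 0.008,"dz": 0,"spin": 0},{"gripper": 50,"dx": 0.056,"dy": 0.008,"dz": 0,"spin": 0},{"gripper": 50,"dx": 0.056,"dy": 0.008,"dz": 0,"spin": 0},{"gripper": 50,"dx": 0.056,"dy": 0.008,"dz": 0,"spin": 0},{"gripper": 50,"dx": 0.056,"dy": 0.008,"dz": 0,"spin": 0},{"gripper": 50,"dx": 0.035,"dy": 0.008,"dz": 0,"spin": 0}])

```text
time: 22.05
ee_pos: [0.6252, 0.1173, 0.2651]
eef_rot: [0.705, 0.71, 0.0, -0.0]
ft_force: [0.9, -1.2, -0.8]
width: 0.0553
```

Emit:
arm_command(increments=[{"gripper": 50,"dx": 0.0185,"dy": 0,"dz": 0,"spin": 0},{"gripper": 50,"dx": 0,"dy": 0,"dz": 0,"spin": 0},{"gripper": 50,"dx": 0,"dy": 0,"dz": 0.01,"spin": 0},{"gripper": 50,"dx": 0,"dy": 0,"dz": 0.018,"spin": 0},{"gripper": 50,"dx": 0,"dy": 0,"dz": 0,"spin": 0},{"gripper": 50,"dx": 0,"dy": 0,"dz": 0,"spin": 0},{"gripper": 50,"dx": 0,"dy": 0,"dz": 0,"spin": 0},{"gripper": 50,"dx": 0,"dy": 0,"dz": 0,"spin": 0}])

```text
time: 23.05
ee_pos: [0.6257, 0.1324, 0.2374]
eef_rot: [0.706, 0.709, 0.0, 0.0]
ft_force: [0.1, -0.2, -0.5]
width: 0.0557
```

```bash
python3 - <<'E'
from h import *
print(pose()[:2],pose()[2]["joint_vel"]);shot("wrist","w10")
E
```

```text
(array([0.6257, 0.1324, 0.2374]), np.float64(90.23713069192802)) [-0.0009  0.0012 -0.0002  0.0032 -0.0005  0.0001  0.0017]
```

View pics/w10.png

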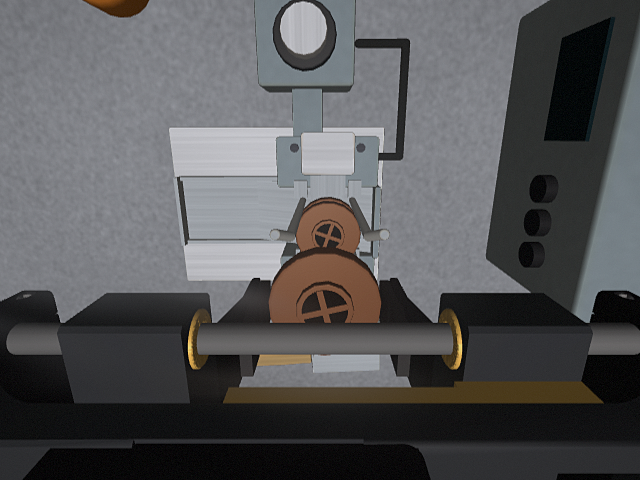

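Held cap centred; shift x by +2.4 mm and lower to about .176.

Emit:
arm_command(increments=[{"gripper": 50,"dx": 0,"dy": 0.0024,"dz": 0.003,"spin": 0},{"gripper": 50,"dx": 0,"dy": 0,"dz": 0.012,"spin": 0},{"gripper": 50,"dx": 0,"dy": 0,"dz": 0.012,"spin": 0},{"gripper": 50,"dx": 0,"dy": 0,"dz": 0.012,"spin": 0},{"gripper": 50,"dx": 0,"dy": 0,"dz": 0.012,"spin": 0},{"gripper": 50,"dx": 0,"dy": 0,"dz": 0.01,"spin": 0},{"gripper": 50,"dx": 0,"dy": 0,"dz": 0,"spin": 0},{"gripper": 50,"dx": 0,"dy": 0,"dz": 0,"spin": 0}])

```text
time: 24.1
ee_pos: [0.6282, 0.1324, 0.1765]
eef_rot: [0.706, 0.709, 0.0, 0.0]
ft_force: [-0.9, 0.0, 0.3]
width: 0.0556
```

Emit:
arm_command(increments=[{"gripper": 80,"dx": 0,"dy": 0,"dz": 0,"spin": 0},{"gripper": 80,"dx": 0,"dy": 0,"dz": 0,"spin": 0},{"gripper": 80,"dx": 0,"dy": 0,"dz": 0,"spin": 0},{"gripper": 80,"dx": 0,"dy": 0,"dz": -0.04,"spin": 0},{"gripper": 80,"dx": 0,"dy": 0,"dz": -0.05,"spin": 0},{"gripper": 80,"dx": 0,"dy": 0,"dz": -0.03,"spin": 0},{"gripper": 80,"dx": 0,"dy": 0,"dz": 0,"spin": 0},{"gripper": 80,"dx": 0,"dy": 0,"dz": 0,"spin": 0}])

```text
time: 25.1
ee_pos: [0.6278, 0.1322, 0.2952]
eef_rot: [0.706, 0.709, -0.0, -0.0]
ft_force: [-0.3, -0.1, -0.3]
width: 0.0693
```

```bash
python3 - <<'E'
from h import *
print(pose()[:2]);crop(shot("side","d11"),280,130,380,260,4.6,"c11"); s=shot("scene","s11")
browns(s,"scene",.012,lo=200,hi=400)
E
```

```text
(array([0.6278, 0.1322, 0.2952]), np.float64(90.23233655649973))
scene [164.7 276.2] [18.4 21.8] [ 0.4566 -0.4058  0.012 ]
scene [248.4 257.6] [17.9 20.5] [ 0.4739 -0.1974  0.012 ]
scene [ 40.5 109.2] [ 7.6 87.7] [-0.3139 -0.6676  0.012 ]
scene [136.6  56.6] [22.8 25.6] [-0.4952 -0.3348  0.012 ]
scene [327.9  44.8] [16.7 20.3] [-0.3241  0.3239  0.012 ]
scene [184.   45.7] [21.9 27.7] [-0.5019 -0.1636  0.012 ]
scene [224.9  41.8] [20.7 23.6] [-0.4736 -0.0192  0.012 ]
scene [ 4.4 10.7] [21.6 27. ] [-0.9872 -0.7766  0.012 ]
```

View pics/c11.png

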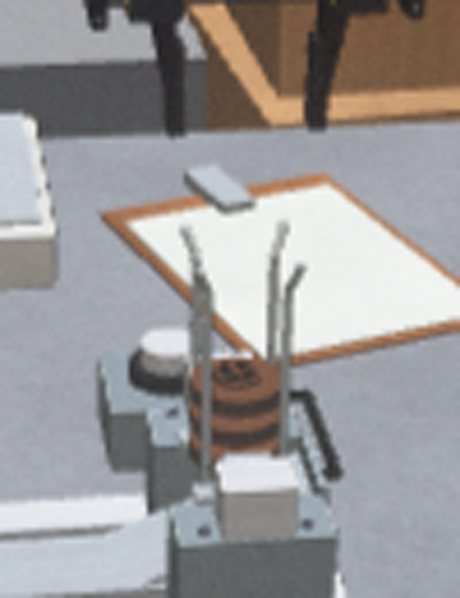

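View pics/s11.png

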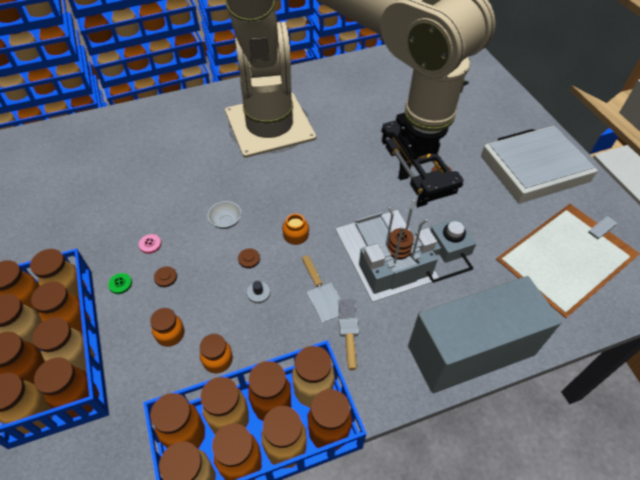

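Three vented caps are stacked flat, and the two plain caps and the weight haven't moved. Next is plain D.

Emit:
arm_command(increments=[{"gripper": 80,"dx": -0.048,"dy": -0.022,"dz": 0,"spin": 0},{"gripper": 80,"dx": -0.048,"dy": -0.022,"dz": 0,"spin": 0},{"gripper": 80,"dx": -0.048,"dy": -0.022,"dz": 0.01,"spin": 0},{"gripper": 80,"dx": -0.048,"dy": -0.022,"dz": 0.03,"spin": 0},{"gripper": 80,"dx": -0.048,"dy": -0.022,"dz": 0.03,"spin": 0},{"gripper": 80,"dx": -0.048,"dy": -0.022,"dz": 0.03,"spin": 0},{"gripper": 80,"dx": -0.0445,"dy": -0.022,"dz": 0.035,"spin": 0},{"gripper": 80,"dx": 0,"dy": 0,"dz": 0.05,"spin": 0}])

```text
time: 26.2
ee_pos: [0.4733, -0.2055, 0.1099]
eef_rot: [0.708, 0.706, -0.001, 0.001]
ft_force: [0.7, -0.1, -0.2]
width: 0.0697
```

Emit:
arm_command(increments=[{"gripper": 80,"dx": 0,"dy": 0,"dz": 0.04,"spin": 0},{"gripper": 80,"dx": 0,"dy": 0,"dz": 0.015,"spin": 0},{"gripper": 80,"dx": 0,"dy": 0,"dz": 0,"spin": 0},{"gripper": 80,"dx": 0,"dy": 0,"dz": 0,"spin": 0},{"gripper": 80,"dx": 0,"dy": 0,"dz": 0,"spin": 0},{"gripper": 80,"dx": 0,"dy": 0,"dz": 0,"spin": 0},{"gripper": 80,"dx": 0,"dy": 0,"dz": 0,"spin": 0},{"gripper": 80,"dx": 0,"dy": 0,"dz": 0,"spin": 0}])

```text
time: 27.2
ee_pos: [0.4754, -0.2008, 0.0561]
eef_rot: [0.706, 0.709, -0.0, 0.0]
ft_force: [1.0, 0.5, 0.2]
width: 0.0693
```

```bash
python3 - <<'E'
from h import *
print(pose()[:2]); im=shot("wrist","w12"); crop(im,220,220,420,340,4,"c12")
E
```

```text
(array([ 0.4754, -0.2008,  0.0561]), np.float64(90.22993280828719))
```

View pics/c12.png

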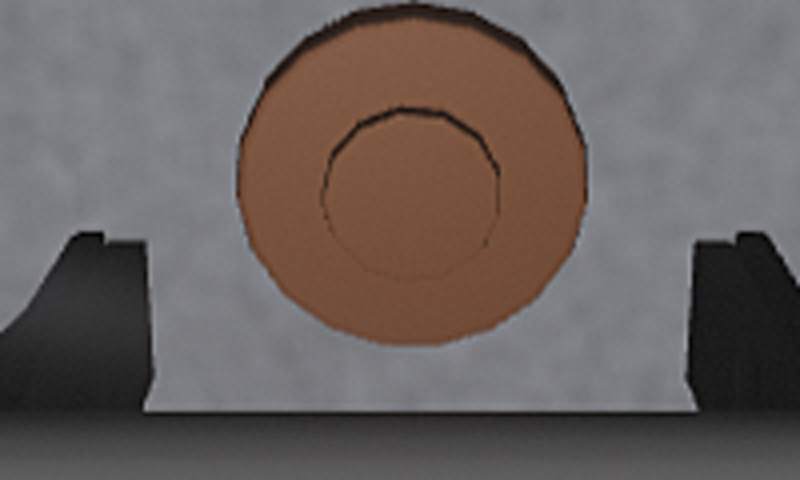

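```bash
python3 - <<'E'
from h import *
print(pose()[0],onz("wrist",(322.4,268.8),.02))
E
```

```text
[ 0.4754 -0.2008  0.0561] [ 0.4733 -0.2     0.02  ]
```

Emit:
arm_command(increments=[{"gripper": 80,"dx": 0.0008,"dy": -0.002,"dz": 0.01,"spin": 0},{"gripper": 80,"dx": 0,"dy": 0,"dz": 0.02,"spin": 0},{"gripper": 80,"dx": 0,"dy": 0,"dz": 0.015,"spin": 0},{"gripper": 80,"dx": 0,"dy": 0,"dz": 0.006,"spin": 0},{"gripper": 80,"dx": 0,"dy": 0,"dz": 0,"spin": 0},{"gripper": 80,"dx": 0,"dy": 0,"dz": 0,"spin": 0},{"gripper": 50,"dx": 0,"dy": 0,"dz": 0,"spin": 0},{"gripper": 50,"dx": 0,"dy": 0,"dz": 0,"spin": 0}])

```text
time: 28.25
ee_pos: [0.4736, -0.2002, 0.0054]
eef_rot: [0.706, 0.709, 0.0, 0.0]
ft_force: [0.8, -0.1, 0.2]
width: 0.0569
```

Emit:
arm_command(increments=[{"gripper": 50,"dx": 0,"dy": 0,"dz": 0,"spin": 0},{"gripper": 50,"dx": 0,"dy": 0,"dz": 0,"spin": 0},{"gripper": 50,"dx": 0,"dy": 0,"dz": -0.03,"spin": 0},{"gripper": 50,"dx": 0,"dy": 0,"dz": -0.05,"spin": 0},{"gripper": 50,"dx": 0,"dy": 0,"dz": -0.05,"spin": 0},{"gripper": 50,"dx": 0.01,"dy": 0.01,"dz": -0.05,"spin": 0},{"gripper": 50,"dx": 0.03,"dy": 0.0145,"dz": -0.05,"spin": 0},{"gripper": 50,"dx": 0.04,"dy": 0.02,"dz": -0.03,"spin": 0}])

```text
time: 29.25
ee_pos: [0.5181, -0.1199, 0.2676]
eef_rot: [0.707, 0.708, 0.0, 0.001]
ft_force: [1.0, -0.6, -0.2]
width: 0.0554
```

Emit:
arm_command(increments=[{"gripper": 50,"dx": 0.046,"dy": 0.02,"dz": 0,"spin": 0},{"gripper": 50,"dx": 0.046,"dy": 0.02,"dz": 0,"spin": 0},{"gripper": 50,"dx": 0.046,"dy": 0.02,"dz": 0,"spin": 0},{"gripper": 50,"dx": 0.046,"dy": 0.02,"dz": 0,"spin": 0},{"gripper": 50,"dx": 0.046,"dy": 0.02,"dz": 0,"spin": 0},{"gripper": 50,"dx": 0.022,"dy": 0.01,"dz": 0,"spin": 0},{"gripper": 50,"dx": 0,"dy": 0,"dz": 0.01,"spin": 0},{"gripper": 50,"dx": 0,"dy": 0,"dz": 0.01,"spin": 0}])

```text
time: 30.25
ee_pos: [0.6263, 0.1316, 0.244]
eef_rot: [0.706, 0.708, -0.001, 0.0]
ft_force: [-1.1, -0.4, -0.3]
width: 0.0555
```

Emit:
arm_command(increments=[{"gripper": 50,"dx": 0,"dy": 0,"dz": 0,"spin": 0},{"gripper": 50,"dx": 0,"dy": 0,"dz": 0,"spin": 0},{"gripper": 50,"dx": 0,"dy": 0,"dz": 0,"spin": 0},{"gripper": 50,"dx": 0,"dy": 0,"dz": 0,"spin": 0},{"gripper": 50,"dx": 0,"dy": 0,"dz": 0,"spin": 0},{"gripper": 50,"dx": 0,"dy": 0,"dz": 0,"spin": 0},{"gripper": 50,"dx": 0,"dy": 0,"dz": 0,"spin": 0},{"gripper": 50,"dx": 0,"dy": 0,"dz": 0,"spin": 0}])

```text
time: 31.25
ee_pos: [0.6265, 0.1326, 0.245]
eef_rot: [0.706, 0.709, -0.0, 0.0]
ft_force: [-0.0, -0.1, -0.3]
width: 0.0555
```

```bash
python3 - <<'E'
from h import *
print(pose()[:2],pose()[2]["joint_vel"]);shot("wrist","w13")
E
```

```text
(array([0.6265, 0.1326, 0.245 ]), np.float64(90.23542350378415)) [-0.0005  0.0001  0.0021 -0.0006 -0.003  -0.0006 -0.0026]
```

View pics/w13.png

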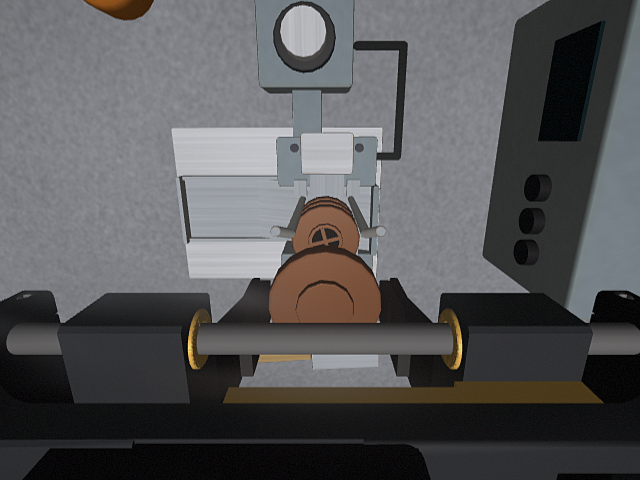

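Emit:
arm_command(increments=[{"gripper": 50,"dx": 0,"dy": 0.0016,"dz": 0.009,"spin": 0},{"gripper": 50,"dx": 0,"dy": 0,"dz": 0.012,"spin": 0},{"gripper": 50,"dx": 0,"dy": 0,"dz": 0.012,"spin": 0},{"gripper": 50,"dx": 0,"dy": 0,"dz": 0.012,"spin": 0},{"gripper": 50,"dx": 0,"dy": 0,"dz": 0.012,"spin": 0},{"gripper": 50,"dx": 0,"dy": 0,"dz": 0.012,"spin": 0},{"gripper": 50,"dx": 0,"dy": 0,"dz": 0,"spin": 0},{"gripper": 50,"dx": 0,"dy": 0,"dz": 0,"spin": 0}])

```text
time: 32.3
ee_pos: [0.6283, 0.1327, 0.1764]
eef_rot: [0.706, 0.709, 0.0, 0.0]
ft_force: [0.2, 0.2, -1.1]
width: 0.0555
```

Emit:
arm_command(increments=[{"gripper": 80,"dx": 0,"dy": 0,"dz": 0,"spin": 0},{"gripper": 80,"dx": 0,"dy": 0,"dz": 0,"spin": 0},{"gripper": 80,"dx": 0,"dy": 0,"dz": 0,"spin": 0},{"gripper": 80,"dx": 0,"dy": 0,"dz": -0.04,"spin": 0},{"gripper": 80,"dx": 0,"dy": 0,"dz": -0.05,"spin": 0},{"gripper": 80,"dx": 0,"dy": 0,"dz": -0.03,"spin": 0},{"gripper": 80,"dx": 0,"dy": 0,"dz": 0,"spin": 0},{"gripper": 80,"dx": 0,"dy": 0,"dz": 0,"spin": 0}])

```text
time: 33.3
ee_pos: [0.6279, 0.1325, 0.2952]
eef_rot: [0.706, 0.709, -0.0, -0.0]
ft_force: [0.0, -0.0, -0.6]
width: 0.0696
```

```bash
python3 - <<'E'
from h import *
print(pose()[:2]);crop(shot("side","d14"),280,130,380,260,4.6,"c14"); s=shot("scene","s14")
browns(s,"scene",.012,lo=200,hi=400); crop(s,140,240,300,350,5,"c15")
go(.456,-.411,.15,40,16)
E
```

```text
(array([0.6279, 0.1325, 0.2952]), np.float64(90.23489134736005))
scene [164.8 276.2] [18.5 21.9] [ 0.4565 -0.4057  0.012 ]
scene [ 39.2 109.4] [ 7.8 70.5] [-0.3143 -0.6718  0.012 ]
scene [139.9  55.5] [22.2 36.5] [-0.4978 -0.3227  0.012 ]
scene [327.9  44.9] [17.  19.9] [-0.3233  0.3237  0.012 ]
scene [184.   45.7] [21.9 27.7] [-0.5019 -0.1636  0.012 ]
scene [225.1  41.7] [21.4 23.4] [-0.4737 -0.0183  0.012 ]
scene [ 4.4 10.7] [21.7 27. ] [-0.9872 -0.7765  0.012 ]
from [0.6277 0.1324 0.2947] 90.2 len 0.588 spin 50.2
{"dx":-0.0339,"dy":-0.0109,"dz":0.0090,"spin":3.1}
{"dx":-0.0345,"dy":-0.0090,"dz":0.0090,"spin":3.1}
{"dx":-0.0349,"dy":-0.0071,"dz":0.0091,"spin":3.1}
{"dx":-0.0352,"dy":-0.0052,"dz":0.0090,"spin":3.1}
{"dx":-0.0355,"dy":-0.0033,"dz":0.0091,"spin":3.1}
{"dx":-0.0356,"dy":-0.0014,"dz":0.0090,"spin":3.1}
{"dx":-0.0356,"dy":0.0005,"dz":0.0091,"spin":3.1}
{"dx":-0.0355,"dy":0.0024,"dz":0.0090,"spin":3.1}
{"dx":-0.0353,"dy":0.0044,"dz":0.0091,"spin":3.1}
{"dx":-0.0351,"dy":0.0062,"dz":0.0090,"spin":3.1}
{"dx":-0.0347,"dy":0.0081,"dz":0.0091,"spin":3.1}
{"dx":-0.0342,"dy":0.0100,"dz":0.0090,"spin":3.1}
{"dx":-0.0336,"dy":0.0119,"dz":0.0091,"spin":3.1}
{"dx":-0.0329,"dy":0.0136,"dz":0.0090,"spin":3.1}
{"dx":-0.0321,"dy":0.0154,"dz":0.0091,"spin":3.1}
{"dx":-0.0312,"dy":0.0171,"dz":0.0090,"spin":3.1}
```

View pics/c14.png

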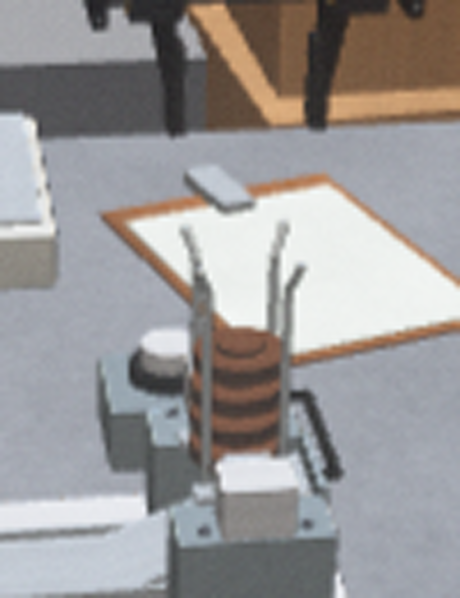

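View pics/c15.png

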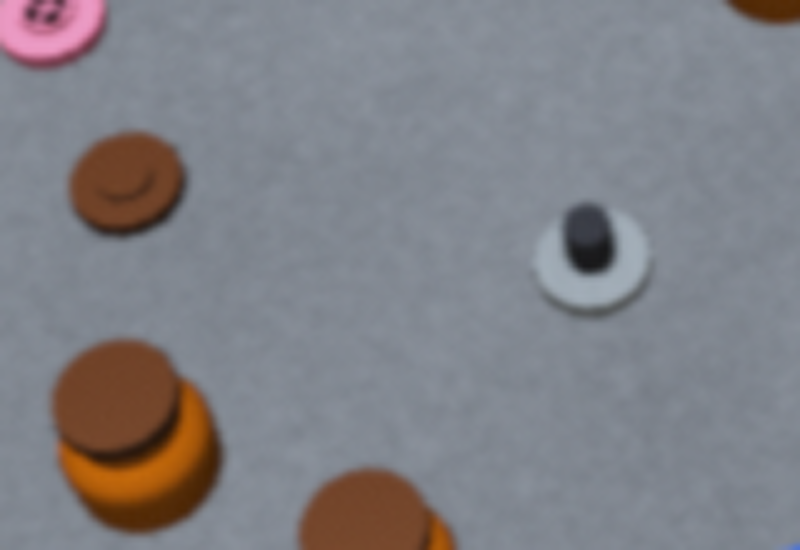

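Emit:
arm_command(increments=[{"gripper": 80,"dx": -0.054,"dy": -0.017,"dz": 0,"spin": 0},{"gripper": 80,"dx": -0.054,"dy": -0.017,"dz": 0,"spin": 0},{"gripper": 80,"dx": -0.054,"dy": -0.017,"dz": 0,"spin": 0},{"gripper": 80,"dx": -0.054,"dy": -0.017,"dz": 0,"spin": 0},{"gripper": 80,"dx": -0.054,"dy": -0.017,"dz": 0,"spin": 0},{"gripper": 80,"dx": -0.054,"dy": -0.017,"dz": 0.01,"spin": 0},{"gripper": 80,"dx": -0.054,"dy": -0.017,"dz": 0.01,"spin": 0},{"gripper": 80,"dx": -0.054,"dy": -0.017,"dz": 0.01,"spin": 0}])

```text
time: 34.4
ee_pos: [0.4926, -0.3016, 0.265]
eef_rot: [0.706, 0.708, -0.0, -0.0]
ft_force: [0.4, 0.1, 0.1]
width: 0.0694
```

Emit:
arm_command(increments=[{"gripper": 80,"dx": -0.054,"dy": -0.018,"dz": 0.01,"spin": 0},{"gripper": 80,"dx": -0.054,"dy": -0.018,"dz": 0.01,"spin": 0},{"gripper": 80,"dx": 0,"dy": 0,"dz": 0.03,"spin": 10},{"gripper": 80,"dx": 0,"dy": 0,"dz": 0.03,"spin": 10},{"gripper": 80,"dx": 0,"dy": 0,"dz": 0.03,"spin": 10},{"gripper": 80,"dx": 0,"dy": 0,"dz": 0.03,"spin": 10},{"gripper": 80,"dx": 0,"dy": 0,"dz": 0.03,"spin": 10},{"gripper": 80,"dx": 0,"dy": 0,"dz": 0.02,"spin": 0}])

```text
time: 35.4
ee_pos: [0.4574, -0.4074, 0.0738]
eef_rot: [0.939, 0.344, -0.001, -0.001]
ft_force: [-0.4, -0.0, -1.0]
width: 0.0699
```

Emit:
arm_command(increments=[{"gripper": 80,"dx": 0,"dy": 0,"dz": 0.01,"spin": 0},{"gripper": 80,"dx": 0,"dy": 0,"dz": 0,"spin": 0},{"gripper": 80,"dx": 0,"dy": 0,"dz": 0,"spin": 0},{"gripper": 80,"dx": 0,"dy": 0,"dz": 0,"spin": 0},{"gripper": 80,"dx": 0,"dy": 0,"dz": 0,"spin": 0},{"gripper": 80,"dx": 0,"dy": 0,"dz": 0,"spin": 0},{"gripper": 80,"dx": 0,"dy": 0,"dz": 0,"spin": 0},{"gripper": 80,"dx": 0,"dy": 0,"dz": 0,"spin": 0}])

```text
time: 36.4
ee_pos: [0.4583, -0.4081, 0.0661]
eef_rot: [0.939, 0.344, 0.0, 0.0]
ft_force: [0.2, -0.2, 0.0]
width: 0.0693
```

```bash
python3 - <<'E'
from h import *
print(pose()[:2]); im=shot("wrist","w16"); crop(im,220,220,420,340,4,"c16")
E
```

```text
(array([ 0.4583, -0.4081,  0.0661]), np.float64(40.23435649264199))
```

View pics/c16.png

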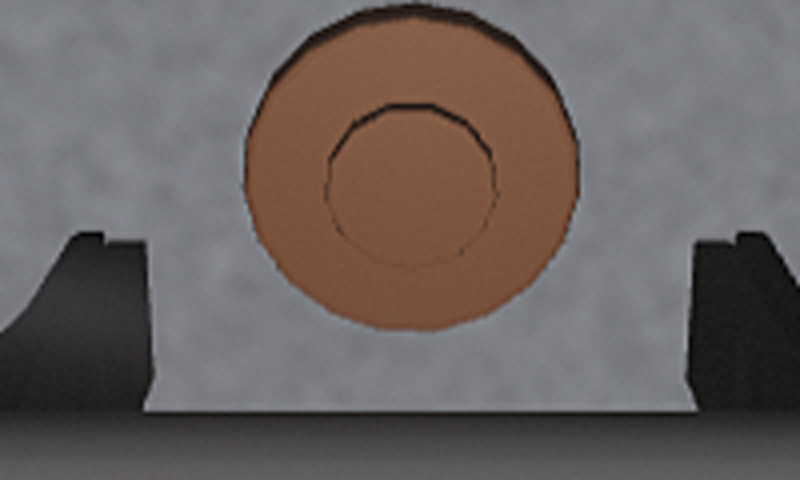

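```bash
python3 - <<'E'
from h import *
t=onz("wrist",(322.6,266.7),.02);print(pose()[0],t); go(t[0],t[1],.005,rows=4)
E
```

```text
[ 0.4583 -0.4081  0.066 ] [ 0.4561 -0.4084  0.02  ]
from [ 0.4583 -0.4081  0.066 ] 40.2 len 0.061 spin -0.0
{"dx":-0.0005,"dy":-0.0003,"dz":0.0153,"spin":-0.0}
{"dx":-0.0005,"dy":-0.0003,"dz":0.0152,"spin":-0.0}
{"dx":-0.0005,"dy":-0.0003,"dz":0.0153,"spin":-0.0}
{"dx":-0.0004,"dy":-0.0003,"dz":0.0152,"spin":-0.0}
```

Emit:
arm_command(increments=[{"gripper": 80,"dx": -0.0018,"dy": -0.0012,"dz": 0.015,"spin": 0},{"gripper": 80,"dx": 0,"dy": 0,"dz": 0.025,"spin": 0},{"gripper": 80,"dx": 0,"dy": 0,"dz": 0.015,"spin": 0},{"gripper": 80,"dx": 0,"dy": 0,"dz": 0.006,"spin": 0},{"gripper": 80,"dx": 0,"dy": 0,"dz": 0,"spin": 0},{"gripper": 80,"dx": 0,"dy": 0,"dz": 0,"spin": 0},{"gripper": 50,"dx": 0,"dy": 0,"dz": 0,"spin": 0},{"gripper": 50,"dx": 0,"dy": 0,"dz": 0,"spin": 0}])

```text
time: 37.45
ee_pos: [0.4564, -0.4085, 0.0055]
eef_rot: [0.939, 0.344, 0.0, 0.0]
ft_force: [-0.7, 0.6, -0.3]
width: 0.057
```

Emit:
arm_command(increments=[{"gripper": 50,"dx": 0,"dy": 0,"dz": 0,"spin": 0},{"gripper": 50,"dx": 0,"dy": 0,"dz": 0,"spin": 0},{"gripper": 50,"dx": 0,"dy": 0,"dz": -0.03,"spin": 0},{"gripper": 50,"dx": 0,"dy": 0,"dz": -0.05,"spin": -10},{"gripper": 50,"dx": 0,"dy": 0,"dz": -0.05,"spin": -10},{"gripper": 50,"dx": 0,"dy": 0,"dz": -0.05,"spin": -10},{"gripper": 50,"dx": 0,"dy": 0,"dz": -0.05,"spin": -10},{"gripper": 50,"dx": 0,"dy": 0,"dz": -0.03,"spin": -10}])

```text
time: 38.45
ee_pos: [0.4565, -0.4085, 0.2678]
eef_rot: [0.704, 0.711, -0.0, 0.001]
ft_force: [0.5, 0.7, -1.1]
width: 0.0554
```

Emit:
arm_command(increments=[{"gripper": 50,"dx": 0.04,"dy": 0.013,"dz": 0,"spin": 0},{"gripper": 50,"dx": 0.054,"dy": 0.017,"dz": 0,"spin": 0},{"gripper": 50,"dx": 0.054,"dy": 0.017,"dz": 0,"spin": 0},{"gripper": 50,"dx": 0.054,"dy": 0.017,"dz": 0,"spin": 0},{"gripper": 50,"dx": 0.054,"dy": 0.017,"dz": 0,"spin": 0},{"gripper": 50,"dx": 0.054,"dy": 0.017,"dz": 0,"spin": 0},{"gripper": 50,"dx": 0.054,"dy": 0.017,"dz": 0,"spin": 0},{"gripper": 50,"dx": 0.054,"dy": 0.017,"dz": 0,"spin": 0}])

```text
time: 39.45
ee_pos: [0.5867, 0.0118, 0.265]
eef_rot: [0.706, 0.708, -0.0, 0.0]
ft_force: [1.0, -0.5, -0.6]
width: 0.0554
```

Emit:
arm_command(increments=[{"gripper": 50,"dx": 0.054,"dy": 0.017,"dz": 0,"spin": 0},{"gripper": 50,"dx": 0.045,"dy": 0.015,"dz": 0,"spin": 0},{"gripper": 50,"dx": 0.0235,"dy": 0.008,"dz": 0,"spin": 0},{"gripper": 50,"dx": 0,"dy": 0,"dz": 0.01,"spin": 0},{"gripper": 50,"dx": 0,"dy": 0,"dz": 0.01,"spin": 0},{"gripper": 50,"dx": 0,"dy": 0,"dz": 0,"spin": 0},{"gripper": 50,"dx": 0,"dy": 0,"dz": 0,"spin": 0},{"gripper": 50,"dx": 0,"dy": 0,"dz": 0,"spin": 0}])

```text
time: 40.45
ee_pos: [0.6261, 0.1324, 0.2455]
eef_rot: [0.706, 0.708, 0.0, 0.0]
ft_force: [-0.6, 0.3, -0.3]
width: 0.0555
```

Emit:
arm_command(increments=[{"gripper": 50,"dx": 0,"dy": 0,"dz": 0,"spin": 0},{"gripper": 50,"dx": 0,"dy": 0,"dz": 0,"spin": 0},{"gripper": 50,"dx": 0,"dy": 0,"dz": 0,"spin": 0},{"gripper": 50,"dx": 0,"dy": 0,"dz": 0,"spin": 0},{"gripper": 50,"dx": 0,"dy": 0,"dz": 0,"spin": 0},{"gripper": 50,"dx": 0,"dy": 0,"dz": 0,"spin": 0},{"gripper": 50,"dx": 0,"dy": 0,"dz": 0,"spin": 0},{"gripper": 50,"dx": 0,"dy": 0,"dz": 0,"spin": 0}])

```text
time: 41.45
ee_pos: [0.626, 0.1329, 0.2451]
eef_rot: [0.706, 0.709, 0.0, 0.0]
ft_force: [0.1, 0.8, 0.0]
width: 0.0555
```

```bash
python3 - <<'E'
from h import *
print(pose()[:2],pose()[2]["joint_vel"]);shot("wrist","w17")
E
```

```text
(array([0.626 , 0.1329, 0.2451]), np.float64(90.23185316575797)) [ 0.0001  0.0003 -0.0006 -0.0009  0.      0.0008 -0.0005]
```

View pics/w17.png

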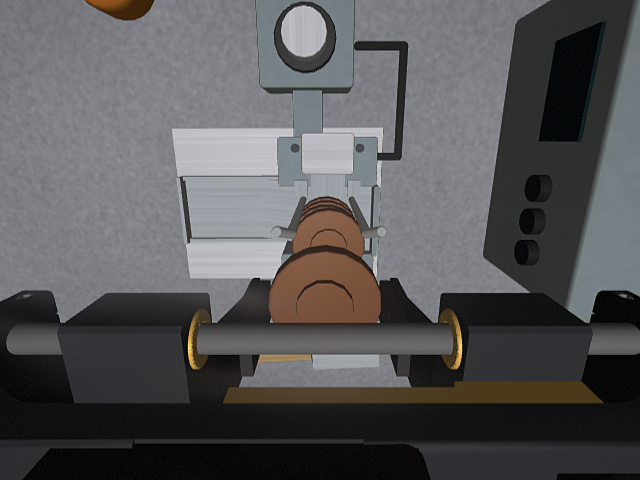

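Emit:
arm_command(increments=[{"gripper": 50,"dx": -0.0005,"dy": 0.0021,"dz": 0.007,"spin": 0},{"gripper": 50,"dx": 0,"dy": 0,"dz": 0.012,"spin": 0},{"gripper": 50,"dx": 0,"dy": 0,"dz": 0.012,"spin": 0},{"gripper": 50,"dx": 0,"dy": 0,"dz": 0.012,"spin": 0},{"gripper": 50,"dx": 0,"dy": 0,"dz": 0.012,"spin": 0},{"gripper": 50,"dx": 0,"dy": 0,"dz": 0.012,"spin": 0},{"gripper": 50,"dx": 0,"dy": 0,"dz": 0,"spin": 0},{"gripper": 50,"dx": 0,"dy": 0,"dz": 0,"spin": 0}])

```text
time: 42.5
ee_pos: [0.6282, 0.1325, 0.1784]
eef_rot: [0.706, 0.709, 0.0, 0.0]
ft_force: [-0.3, 0.4, -0.5]
width: 0.055
```

Emit:
arm_command(increments=[{"gripper": 80,"dx": 0,"dy": 0,"dz": 0,"spin": 0},{"gripper": 80,"dx": 0,"dy": 0,"dz": 0,"spin": 0},{"gripper": 80,"dx": 0,"dy": 0,"dz": 0,"spin": 0},{"gripper": 80,"dx": 0,"dy": 0,"dz": -0.04,"spin": 0},{"gripper": 80,"dx": 0,"dy": 0,"dz": -0.05,"spin": 0},{"gripper": 80,"dx": 0,"dy": 0,"dz": -0.03,"spin": 0},{"gripper": 80,"dx": 0,"dy": 0,"dz": 0,"spin": 0},{"gripper": 80,"dx": 0,"dy": 0,"dz": 0,"spin": 0}])

```text
time: 43.5
ee_pos: [0.6279, 0.1322, 0.2972]
eef_rot: [0.706, 0.709, -0.0, -0.0]
ft_force: [0.7, 0.5, 0.1]
width: 0.0696
```

```bash
python3 - <<'E'
from h import *
print(pose()[:2]);crop(shot("side","d18"),280,130,380,260,4.6,"c18"); s=shot("scene","s18")
crop(s,140,220,300,350,4.5,"c19")
E
```

```text
(array([0.6279, 0.1322, 0.2972]), np.float64(90.23169801318957))
```

View pics/c18.png

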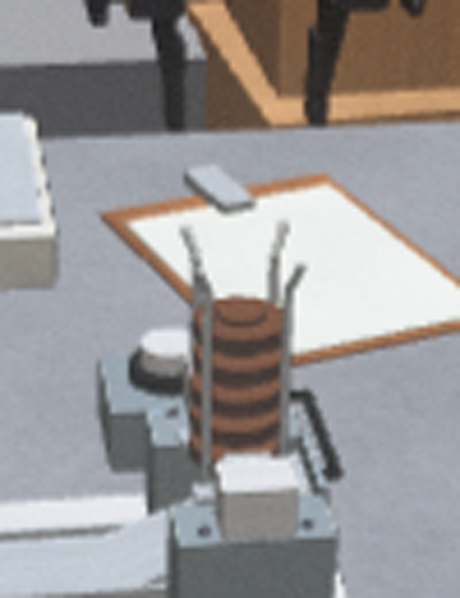

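View pics/c19.png

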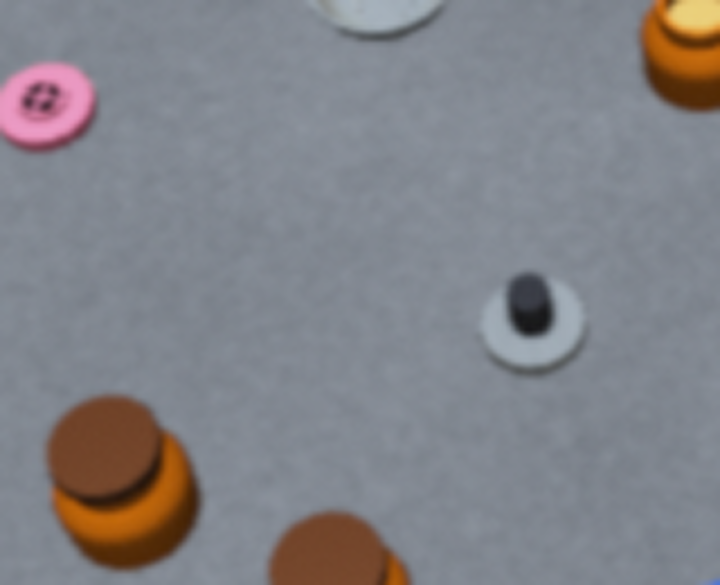

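All five caps are stacked flat, the top two plain. The weight hasn't moved. Next I'll grip its knob.

Emit:
arm_command(increments=[{"gripper": 70,"dx": -0.048,"dy": -0.007,"dz": 0,"spin": 0},{"gripper": 70,"dx": -0.048,"dy": -0.007,"dz": 0,"spin": 0},{"gripper": 70,"dx": -0.048,"dy": -0.007,"dz": 0,"spin": 0},{"gripper": 70,"dx": -0.048,"dy": -0.007,"dz": 0.02,"spin": 0},{"gripper": 70,"dx": -0.048,"dy": -0.007,"dz": 0.03,"spin": 0},{"gripper": 70,"dx": -0.048,"dy": -0.008,"dz": 0.03,"spin": 0},{"gripper": 70,"dx": -0.048,"dy": -0.008,"dz": 0.03,"spin": 0},{"gripper": 70,"dx": 0,"dy": 0,"dz": 0.05,"spin": 0}])

```text
time: 44.6
ee_pos: [0.5773, -0.2097, 0.1368]
eef_rot: [0.708, 0.706, -0.001, 0.001]
ft_force: [1.1, -0.2, -0.4]
width: 0.0608
```

Emit:
arm_command(increments=[{"gripper": 70,"dx": 0,"dy": 0,"dz": 0.04,"spin": 0},{"gripper": 70,"dx": 0,"dy": 0,"dz": 0.02,"spin": 0},{"gripper": 70,"dx": 0,"dy": 0,"dz": 0,"spin": 0},{"gripper": 70,"dx": 0,"dy": 0,"dz": 0,"spin": 0},{"gripper": 70,"dx": 0,"dy": 0,"dz": 0,"spin": 0},{"gripper": 70,"dx": 0,"dy": 0,"dz": 0,"spin": 0},{"gripper": 70,"dx": 0,"dy": 0,"dz": 0,"spin": 0},{"gripper": 70,"dx": 0,"dy": 0,"dz": 0,"spin": 0}])

```text
time: 45.6
ee_pos: [0.5784, -0.2039, 0.0782]
eef_rot: [0.706, 0.709, -0.0, 0.0]
ft_force: [-0.1, 0.3, -0.3]
width: 0.0613
```

```bash
python3 - <<'E'
from h import *
print(pose()[:2]); im=shot("wrist","w20"); crop(im,220,220,420,340,4,"c20")
E
```

```text
(array([ 0.5784, -0.2039,  0.0782]), np.float64(90.2315019517784))
```

View pics/c20.png

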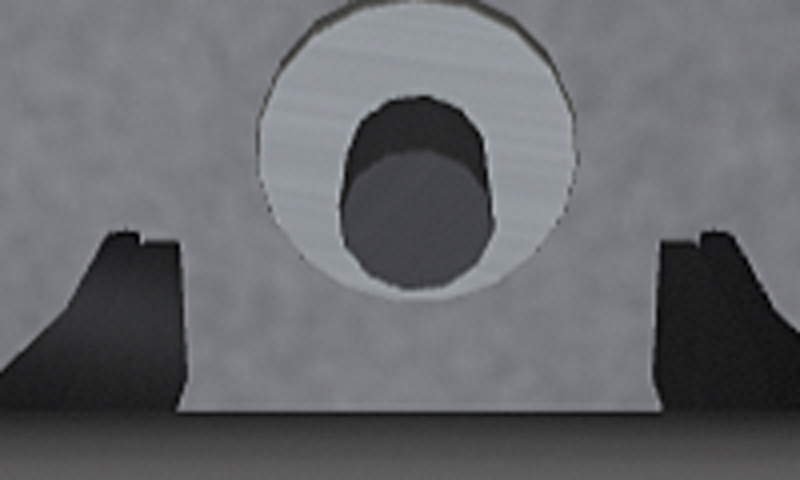

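```bash
python3 - <<'E'
from h import *
print(onz("wrist",(324.1,274.7),.046),onz("wrist",(323.9,257.5),.016), tri([ray("scene",(257.6,283.4)),ray("wrist",(324.1,274.7))]))
E
```

```text
[ 0.5774 -0.2053  0.046 ] [ 0.5772 -0.2048  0.016 ] (array([ 0.5783, -0.2019,  0.0513]), [np.float64(0.001497391225122539), np.float64(0.0014973912251224986)])
```

Emit:
arm_command(increments=[{"gripper": 70,"dx": -0.0011,"dy": -0.0011,"dz": 0.01,"spin": 0},{"gripper": 70,"dx": 0,"dy": 0,"dz": 0.02,"spin": 0},{"gripper": 70,"dx": 0,"dy": 0,"dz": 0.018,"spin": 0},{"gripper": 70,"dx": 0,"dy": 0,"dz": 0.008,"spin": 0},{"gripper": 70,"dx": 0,"dy": 0,"dz": 0,"spin": 0},{"gripper": 15,"dx": 0,"dy": 0,"dz": 0,"spin": 0},{"gripper": 15,"dx": 0,"dy": 0,"dz": 0,"spin": 0},{"gripper": 15,"dx": 0,"dy": 0,"dz": 0,"spin": 0}], grip_force=30)

```text
time: 46.65
ee_pos: [0.5776, -0.2051, 0.0225]
eef_rot: [0.706, 0.709, 0.0, 0.0]
ft_force: [-0.0, -1.2, -0.1]
width: 0.0384
```

Emit:
arm_command(increments=[{"gripper": 15,"dx": 0,"dy": 0,"dz": 0,"spin": 0},{"gripper": 15,"dx": 0,"dy": 0,"dz": 0,"spin": 0},{"gripper": 15,"dx": 0,"dy": 0,"dz": 0,"spin": 0},{"gripper": 15,"dx": 0,"dy": 0,"dz": -0.02,"spin": 0},{"gripper": 15,"dx": 0,"dy": 0,"dz": -0.05,"spin": 0},{"gripper": 15,"dx": 0,"dy": 0,"dz": -0.05,"spin": 0},{"gripper": 15,"dx": 0,"dy": 0,"dz": -0.05,"spin": 0},{"gripper": 15,"dx": 0,"dy": 0,"dz": -0.05,"spin": 0}])

```text
time: 47.65
ee_pos: [0.577, -0.2046, 0.2451]
eef_rot: [0.706, 0.709, 0.0, 0.0]
ft_force: [1.3, 0.3, -1.1]
width: 0.0233
```

Emit:
arm_command(increments=[{"gripper": 15,"dx": 0.02,"dy": 0.006,"dz": -0.02,"spin": 0},{"gripper": 15,"dx": 0.04,"dy": 0.006,"dz": -0.015,"spin": 0},{"gripper": 15,"dx": 0.05,"dy": 0.007,"dz": 0,"spin": 0},{"gripper": 15,"dx": 0.05,"dy": 0.007,"dz": 0,"spin": 0},{"gripper": 15,"dx": 0.05,"dy": 0.007,"dz": 0,"spin": 0},{"gripper": 15,"dx": 0.05,"dy": 0.007,"dz": 0,"spin": 0},{"gripper": 15,"dx": 0.045,"dy": 0.006,"dz": 0,"spin": 0},{"gripper": 15,"dx": 0.032,"dy": 0.005,"dz": 0,"spin": 0}])

```text
time: 48.65
ee_pos: [0.6263, 0.135, 0.2783]
eef_rot: [0.705, 0.709, 0.0, -0.0]
ft_force: [0.3, 0.2, -2.0]
width: 0.0228
```

Emit:
arm_command(increments=[{"gripper": 15,"dx": 0,"dy": 0,"dz": 0,"spin": 0},{"gripper": 15,"dx": 0,"dy": 0,"dz": 0,"spin": 0},{"gripper": 15,"dx": 0,"dy": 0,"dz": 0,"spin": 0},{"gripper": 15,"dx": 0,"dy": 0,"dz": 0,"spin": 0},{"gripper": 15,"dx": 0,"dy": 0,"dz": 0,"spin": 0},{"gripper": 15,"dx": 0,"dy": 0,"dz": 0,"spin": 0},{"gripper": 15,"dx": 0,"dy": 0,"dz": 0,"spin": 0},{"gripper": 15,"dx": 0,"dy": 0,"dz": 0,"spin": 0}])

```text
time: 49.65
ee_pos: [0.6269, 0.1323, 0.277]
eef_rot: [0.706, 0.709, 0.0, 0.0]
ft_force: [-0.5, -0.7, -3.0]
width: 0.0233
```

```bash
python3 - <<'E'
from h import *
print(pose()[:2],pose()[2]["width"]); im=shot("wrist","w22"); crop(im,220,180,420,340,4,"c22")
E
```

```text
(array([0.6269, 0.1323, 0.277 ]), np.float64(90.23938573726763)) 0.02333108556149735
```

View pics/c22.png

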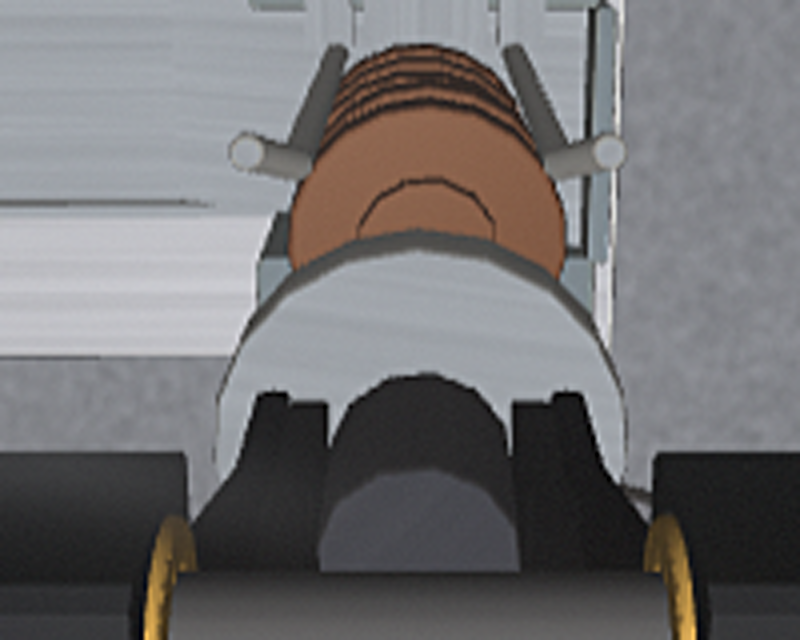

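Emit:
arm_command(increments=[{"gripper": 15,"dx": 0,"dy": 0.0012,"dz": 0.012,"spin": 0},{"gripper": 15,"dx": 0,"dy": 0,"dz": 0.012,"spin": 0},{"gripper": 15,"dx": 0,"dy": 0,"dz": 0.012,"spin": 0},{"gripper": 15,"dx": 0,"dy": 0,"dz": 0.012,"spin": 0},{"gripper": 15,"dx": 0,"dy": 0,"dz": 0.01,"spin": 0},{"gripper": 15,"dx": 0,"dy": 0,"dz": 0.008,"spin": 0},{"gripper": 15,"dx": 0,"dy": 0,"dz": 0,"spin": 0},{"gripper": 15,"dx": 0,"dy": 0,"dz": 0,"spin": 0}])

```text
time: 50.7
ee_pos: [0.6283, 0.1324, 0.2114]
eef_rot: [0.706, 0.709, 0.0, 0.0]
ft_force: [0.3, 0.1, -1.0]
width: 0.0231
```

Emit:
arm_command(increments=[{"gripper": 15,"dx": 0,"dy": 0,"dz": 0.003,"spin": 0},{"gripper": 15,"dx": 0,"dy": 0,"dz": 0.002,"spin": 0},{"gripper": 15,"dx": 0,"dy": 0,"dz": 0,"spin": 0},{"gripper": 50,"dx": 0,"dy": 0,"dz": 0,"spin": 0},{"gripper": 50,"dx": 0,"dy": 0,"dz": 0,"spin": 0},{"gripper": 50,"dx": 0,"dy": 0,"dz": 0,"spin": 0},{"gripper": 50,"dx": 0,"dy": 0,"dz": -0.04,"spin": 0},{"gripper": 50,"dx": 0,"dy": 0,"dz": -0.05,"spin": 0}])

```text
time: 51.7
ee_pos: [0.6277, 0.132, 0.2964]
eef_rot: [0.706, 0.709, -0.001, -0.0]
ft_force: [1.2, -0.4, 0.5]
width: 0.0431
```

```bash
python3 - <<'E'
from h import *
print(pose()[:2]);crop(shot("side","d23"),280,130,380,260,4.6,"c23"); s=shot("scene","s23");crop(s,360,170,480,280,5,"c24")
E
```

```text
(array([0.6277, 0.132 , 0.2964]), np.float64(90.23286478096945))
```

View pics/c23.png

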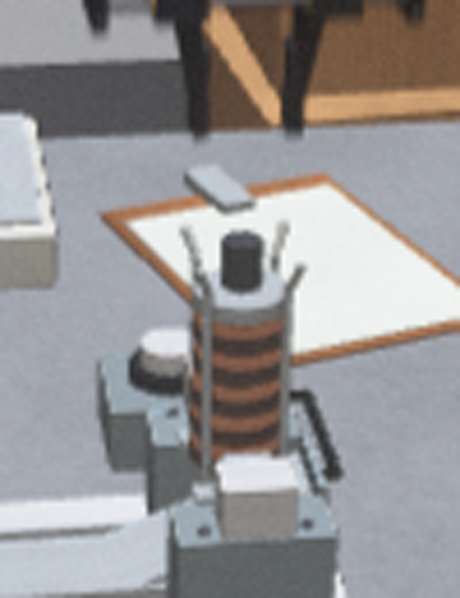

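View pics/c24.png

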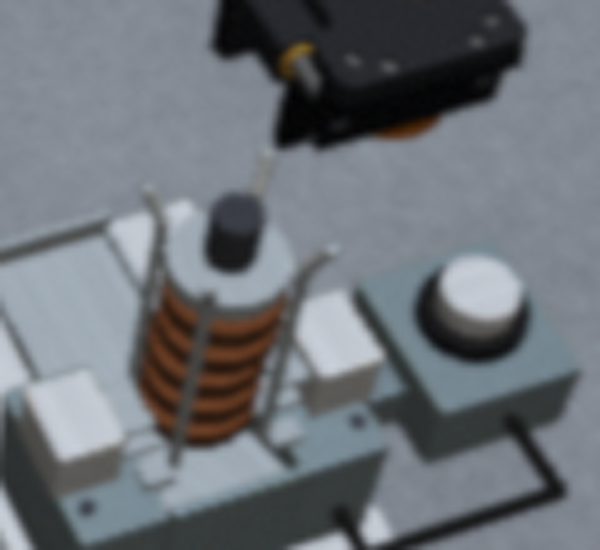

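The weight sits flat on the five caps. Now I'll close the fingers and view the button from two wrist positions.

Emit:
arm_command(increments=[{"gripper": 0,"dx": 0.03,"dy": -0.007,"dz": 0,"spin": 0},{"gripper": 0,"dx": 0.045,"dy": -0.007,"dz": 0,"spin": 0},{"gripper": 0,"dx": 0.043,"dy": -0.006,"dz": 0,"spin": 0},{"gripper": 0,"dx": 0,"dy": 0,"dz": 0,"spin": 0},{"gripper": 0,"dx": 0,"dy": 0,"dz": 0,"spin": 0},{"gripper": 0,"dx": 0,"dy": 0,"dz": 0,"spin": 0},{"gripper": 0,"dx": 0,"dy": 0,"dz": 0,"spin": 0},{"gripper": 0,"dx": 0,"dy": 0,"dz": 0,"spin": 0}])

```text
time: 52.8
ee_pos: [0.6079, 0.2496, 0.2961]
eef_rot: [0.706, 0.708, -0.0, 0.0]
ft_force: [0.2, 0.4, -0.1]
width: 0.0007
```

```bash
python3 - <<'E'
from h import *
import json
K,R,t=info("wrist");json.dump([K.tolist(),R.tolist(),t.tolist()],open("I24.json","w"))
print(pose()[:2]); im=shot("wrist","w24")
E
```

```text
(array([0.6079, 0.2496, 0.2961]), np.float64(90.18267289446247))
```

View pics/w24.png

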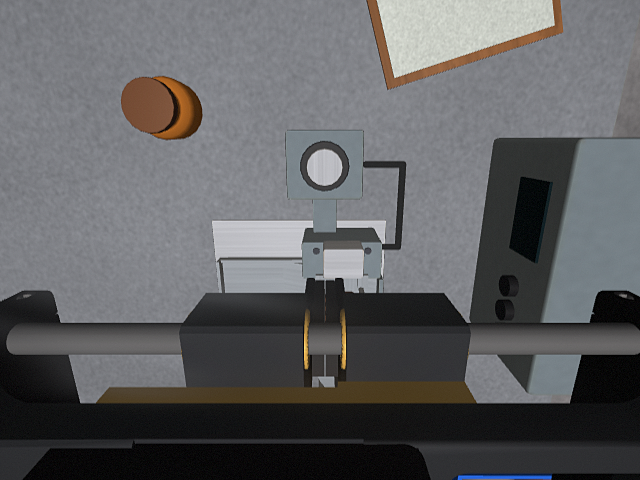

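```bash
python3 - <<'E'
from h import *
im=cv2.imread("pics/w24.png");g=cv2.cvtColor(im,cv2.COLOR_BGR2GRAY)
m=np.zeros_like(g);m[145:190,303:346]=(g[145:190,303:346]>150)
c=max(cv2.findContours(m,0,2)[0],key=cv2.contourArea);e=cv2.fitEllipse(c);print(e)
print(onz("wrist",e[0],.078),tri([ray("wrist",e[0]),ray("scene",(456.4,228.4))]))
print(40/max(e[1])*345)
E
```

```text
((324.1040954589844, 167.05418395996094), (34.42644500732422, 35.3048210144043), 176.90867614746094)
[0.6064 0.2978 0.078 ] (array([0.6082, 0.2993, 0.075 ]), [np.float64(0.0025472408822978768), np.float64(0.002547240882297826)])
390.88146047729936
```

Emit:
arm_command(increments=[{"gripper": 0,"dx": 0.024,"dy": -0.001,"dz": 0.02,"spin": 0},{"gripper": 0,"dx": 0.024,"dy": -0.0005,"dz": 0.03,"spin": 0},{"gripper": 0,"dx": 0,"dy": 0,"dz": 0.05,"spin": 0},{"gripper": 0,"dx": 0,"dy": 0,"dz": 0.05,"spin": 0},{"gripper": 0,"dx": 0,"dy": 0,"dz": 0.05,"spin": 0},{"gripper": 0,"dx": 0,"dy": 0,"dz": 0,"spin": 0},{"gripper": 0,"dx": 0,"dy": 0,"dz": 0,"spin": 0},{"gripper": 0,"dx": 0,"dy": 0,"dz": 0,"spin": 0}])

```text
time: 53.85
ee_pos: [0.6072, 0.299, 0.0989]
eef_rot: [0.706, 0.708, 0.002, 0.001]
ft_force: [1.4, 1.0, 1.5]
width: 0.0004
```

Emit:
arm_command(increments=[{"gripper": 0,"dx": 0,"dy": 0,"dz": 0,"spin": 0},{"gripper": 0,"dx": 0,"dy": 0,"dz": 0,"spin": 0},{"gripper": 0,"dx": 0,"dy": 0,"dz": 0,"spin": 0},{"gripper": 0,"dx": 0,"dy": 0,"dz": 0,"spin": 0},{"gripper": 0,"dx": 0,"dy": 0,"dz": 0,"spin": 0},{"gripper": 0,"dx": 0,"dy": 0,"dz": 0,"spin": 0},{"gripper": 0,"dx": 0,"dy": 0,"dz": 0,"spin": 0},{"gripper": 0,"dx": 0,"dy": 0,"dz": 0,"spin": 0}])

```text
time: 54.85
ee_pos: [0.606, 0.2982, 0.096]
eef_rot: [0.706, 0.709, -0.0, 0.0]
ft_force: [-0.4, -1.0, -0.1]
width: 0.0008
```

```bash
python3 - <<'E'
from h import *
print(pose()[:2]); im=shot("wrist","w25"); crop(shot("side","d25"),270,130,390,260,4.6,"c25")
E
```

```text
(array([0.606 , 0.2982, 0.096 ]), np.float64(90.23140634550019))
```

View pics/w25.png

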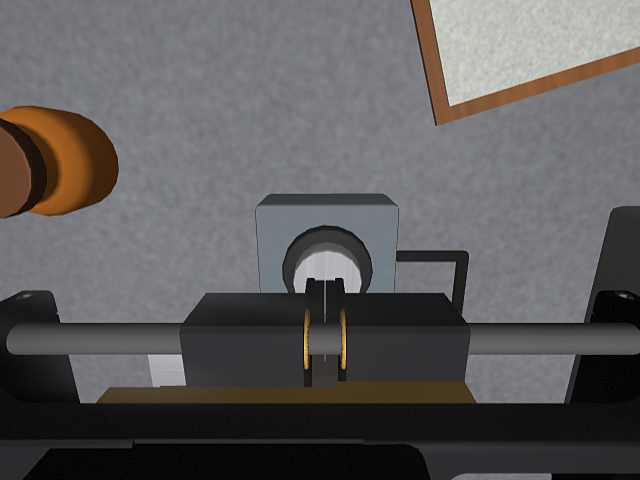

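View pics/c25.png

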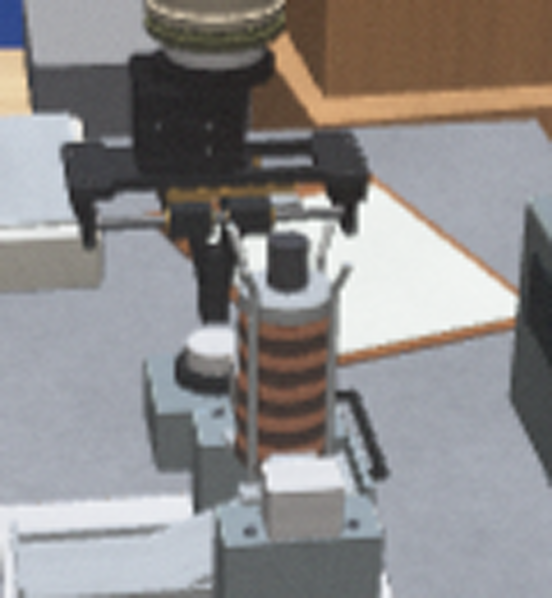

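Emit:
arm_command(increments=[{"gripper": 0,"dx": 0,"dy": 0,"dz": 0.012,"spin": 0},{"gripper": 0,"dx": 0,"dy": 0,"dz": 0.005,"spin": 0},{"gripper": 0,"dx": 0,"dy": 0,"dz": 0.004,"spin": 0},{"gripper": 0,"dx": 0,"dy": 0,"dz": 0.003,"spin": 0},{"gripper": 0,"dx": 0,"dy": 0,"dz": 0.002,"spin": 0},{"gripper": 0,"dx": 0,"dy": 0,"dz": 0,"spin": 0},{"gripper": 0,"dx": 0,"dy": 0,"dz": 0,"spin": 0},{"gripper": 0,"dx": 0,"dy": 0,"dz": 0,"spin": 0}])

```text
time: 55.95
ee_pos: [0.606, 0.2982, 0.0702]
eef_rot: [0.706, 0.709, 0.0, 0.0]
ft_force: [-2.0, -0.6, 4.7]
width: 0.0003
```

Emit:
arm_command(increments=[{"gripper": 0,"dx": 0,"dy": 0,"dz": 0.002,"spin": 0},{"gripper": 0,"dx": 0,"dy": 0,"dz": 0.001,"spin": 0},{"gripper": 0,"dx": 0,"dy": 0,"dz": 0.001,"spin": 0},{"gripper": 0,"dx": 0,"dy": 0,"dz": 0.0005,"spin": 0},{"gripper": 0,"dx": 0,"dy": 0,"dz": 0,"spin": 0},{"gripper": 0,"dx": 0,"dy": 0,"dz": 0,"spin": 0},{"gripper": 0,"dx": 0,"dy": 0,"dz": 0,"spin": 0},{"gripper": 0,"dx": 0,"dy": 0,"dz": 0,"spin": 0}])

```text
time: 56.95
ee_pos: [0.6062, 0.2983, 0.0665]
eef_rot: [0.706, 0.709, 0.0, 0.0]
ft_force: [-4.7, -3.2, 11.8]
width: 0.0002
```

```bash
python3 - <<'E'
from h import *
print(pose()[:2],pose()[2]["ft_force"]); crop(shot("side","d26"),250,130,390,270,4.2,"c26")
E
```

```text
(array([0.6062, 0.2983, 0.0665]), np.float64(90.23024399533573)) [-4.7014 -3.1834 11.7963]
```

View pics/c26.png

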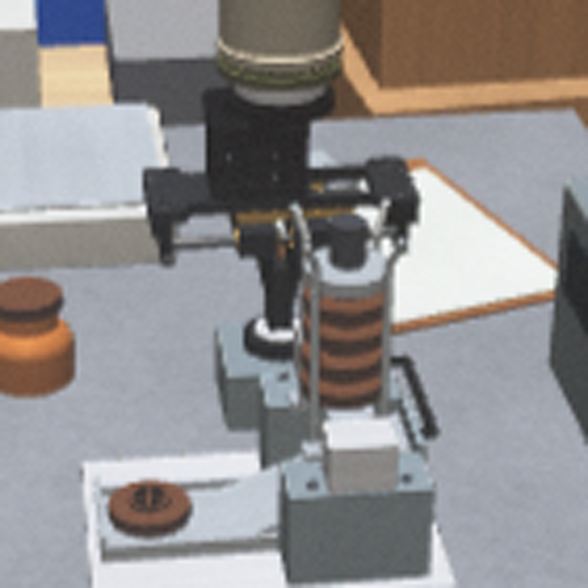

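The vented cap lies in the tray, and the force jump to about 12 N (5 N is the spring) shows the stop. I'll push slightly more to be sure, then lift.

Emit:
arm_command(increments=[{"gripper": 0,"dx": 0,"dy": 0,"dz": 0.0006,"spin": 0},{"gripper": 0,"dx": 0,"dy": 0,"dz": 0,"spin": 0},{"gripper": 0,"dx": 0,"dy": 0,"dz": 0,"spin": 0},{"gripper": 0,"dx": 0,"dy": 0,"dz": -0.005,"spin": 0},{"gripper": 0,"dx": 0,"dy": 0,"dz": -0.01,"spin": 0},{"gripper": 0,"dx": 0,"dy": 0,"dz": -0.03,"spin": 0},{"gripper": 0,"dx": 0,"dy": 0,"dz": -0.05,"spin": 0},{"gripper": 0,"dx": 0,"dy": 0,"dz": -0.05,"spin": 0}])

```text
time: 58.0
ee_pos: [0.6058, 0.2982, 0.2113]
eef_rot: [0.706, 0.709, -0.0, -0.0]
ft_force: [-0.3, 0.9, -0.2]
width: 0.0005
```

```bash
python3 - <<'E'
from h import *
print(pose()[:2],pose()[2]["ft_force"],pose()[2]["joint_positions"]); crop(shot("side","d27"),250,130,390,270,4.2,"c27");s=shot("scene","s27");crop(s,330,170,490,290,5,"c28")
E
```

```text
(array([0.6058, 0.2982, 0.2113]), np.float64(90.24308441621012)) [-0.2971  0.9392 -0.2235] [-0.0135  0.5607 -0.772   1.294   0.3834  1.4354 -0.7532]
```

View pics/c27.png

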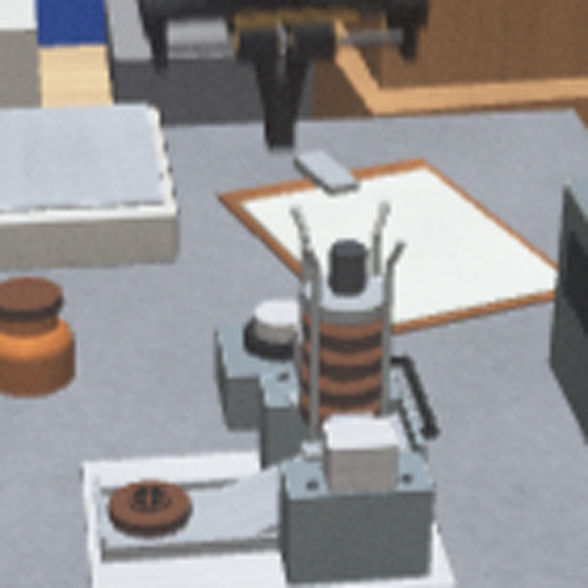

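View pics/c28.png

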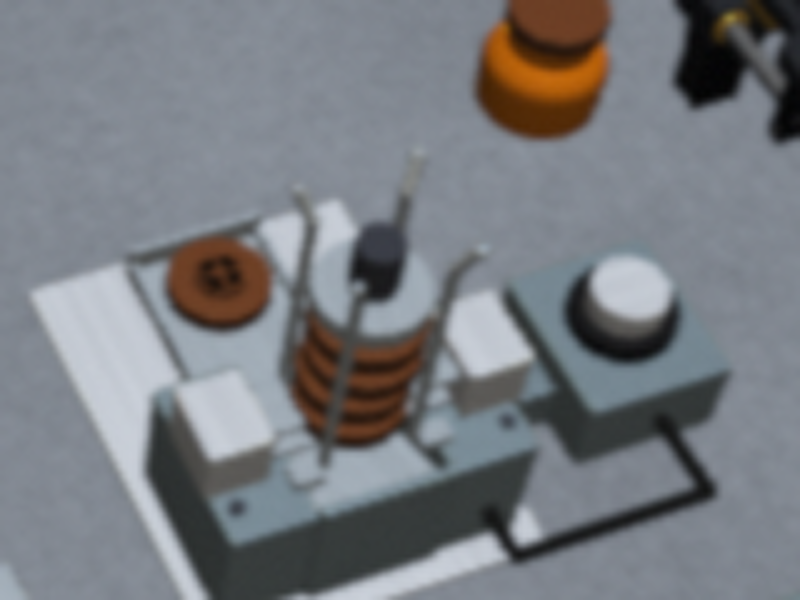

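Button is up, the stack has sunk by one, and a vented cap is in the tray. Next: move over the tray and turn so the jaws close across y.

Emit:
arm_command(increments=[{"gripper": 80,"dx": 0,"dy": 0,"dz": -0.04,"spin": 0},{"gripper": 80,"dx": 0,"dy": -0.01,"dz": -0.045,"spin": 0},{"gripper": 80,"dx": -0.036,"dy": -0.02,"dz": 0,"spin": 0},{"gripper": 80,"dx": -0.04,"dy": -0.026,"dz": 0,"spin": 0},{"gripper": 80,"dx": -0.04,"dy": -0.026,"dz": 0,"spin": 0},{"gripper": 80,"dx": -0.04,"dy": -0.026,"dz": 0,"spin": 0},{"gripper": 80,"dx": -0.01,"dy": 0,"dz": 0,"spin": -9},{"gripper": 80,"dx": 0,"dy": 0,"dz": 0,"spin": -9}])

```text
time: 59.1
ee_pos: [0.4987, 0.1303, 0.2949]
eef_rot: [0.585, 0.811, -0.0, 0.001]
ft_force: [-1.3, -0.2, 0.4]
width: 0.0675
```

Emit:
arm_command(increments=[{"gripper": 80,"dx": 0,"dy": 0,"dz": 0.01,"spin": -9},{"gripper": 80,"dx": 0,"dy": 0,"dz": 0.02,"spin": -9},{"gripper": 80,"dx": 0,"dy": 0,"dz": 0.02,"spin": -9},{"gripper": 80,"dx": 0,"dy": 0,"dz": 0.02,"spin": -9},{"gripper": 80,"dx": 0,"dy": 0,"dz": 0.02,"spin": -9},{"gripper": 80,"dx": 0,"dy": 0,"dz": 0.02,"spin": -9},{"gripper": 80,"dx": 0,"dy": 0,"dz": 0,"spin": -9},{"gripper": 80,"dx": 0,"dy": 0,"dz": 0,"spin": -9}])

```text
time: 60.1
ee_pos: [0.4985, 0.1318, 0.1845]
eef_rot: [-0.005, 1.0, 0.0, -0.0]
ft_force: [0.7, -0.7, -0.1]
width: 0.0698
```

Emit:
arm_command(increments=[{"gripper": 80,"dx": 0,"dy": 0,"dz": 0.04,"spin": 0},{"gripper": 80,"dx": 0,"dy": 0,"dz": 0.03,"spin": 0},{"gripper": 80,"dx": 0,"dy": 0,"dz": 0,"spin": 0},{"gripper": 80,"dx": 0,"dy": 0,"dz": 0,"spin": 0},{"gripper": 80,"dx": 0,"dy": 0,"dz": 0,"spin": 0},{"gripper": 80,"dx": 0,"dy": 0,"dz": 0,"spin": 0},{"gripper": 80,"dx": 0,"dy": 0,"dz": 0,"spin": 0},{"gripper": 80,"dx": 0,"dy": 0,"dz": 0,"spin": 0}])

```text
time: 61.1
ee_pos: [0.4987, 0.1317, 0.1151]
eef_rot: [-0.002, 1.0, -0.0, 0.0]
ft_force: [0.9, -0.1, 0.9]
width: 0.0696
```

```bash
python3 - <<'E'
from h import *
print(pose()[:2],pose()[2]["joint_positions"]); im=shot("wrist","w29")
E
```

```text
(array([0.4987, 0.1317, 0.1151]), np.float64(-179.77101846108823)) [ 0.4761  0.3195 -0.94    1.8399  0.2851  1.125   1.0101]
```

View pics/w29.png

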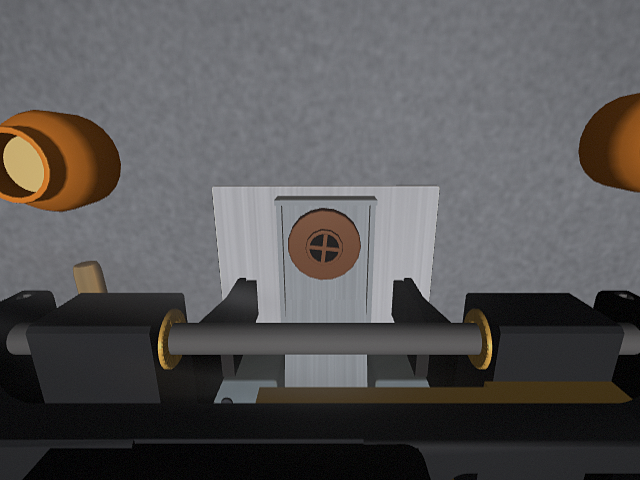

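```bash
python3 - <<'E'
from h import *
print(onz("wrist",(324,247.7),.032),tri([ray("wrist",(324,247.7)),ray("scene",(374.2,224.4))]),tri([ray("wrist",(324,247.7)),ray("side",(250+149/4.2,130+497/4.2))]))
E
```

```text
[0.4977 0.1306 0.032 ] (array([0.4987, 0.1325, 0.0316]), [np.float64(0.0020773863494029238), np.float64(0.0020773863494029416)]) (array([0.5003, 0.1308, 0.0283]), [np.float64(0.0013969340944773386), np.float64(0.0013969340944772891)])
```

Emit:
arm_command(increments=[{"gripper": 80,"dx": 0.001,"dy": -0.001,"dz": 0.03,"spin": 0},{"gripper": 80,"dx": 0,"dy": 0,"dz": 0.03,"spin": 0},{"gripper": 80,"dx": 0,"dy": 0,"dz": 0.015,"spin": 0},{"gripper": 80,"dx": 0,"dy": 0,"dz": 0,"spin": 0},{"gripper": 80,"dx": 0,"dy": 0,"dz": 0,"spin": 0},{"gripper": 80,"dx": 0,"dy": 0,"dz": 0,"spin": 0},{"gripper": 80,"dx": 0,"dy": 0,"dz": 0,"spin": 0},{"gripper": 80,"dx": 0,"dy": 0,"dz": 0,"spin": 0}])

```text
time: 62.15
ee_pos: [0.4978, 0.1307, 0.0402]
eef_rot: [-0.002, 1.0, -0.0, 0.0]
ft_force: [-0.3, 0.0, -0.3]
width: 0.0693
```

```bash
python3 - <<'E'
from h import *
print(pose()[:2]); im=shot("wrist","w30")
E
```

```text
(array([0.4978, 0.1307, 0.0402]), np.float64(-179.7691234454018))
```

View pics/w30.png

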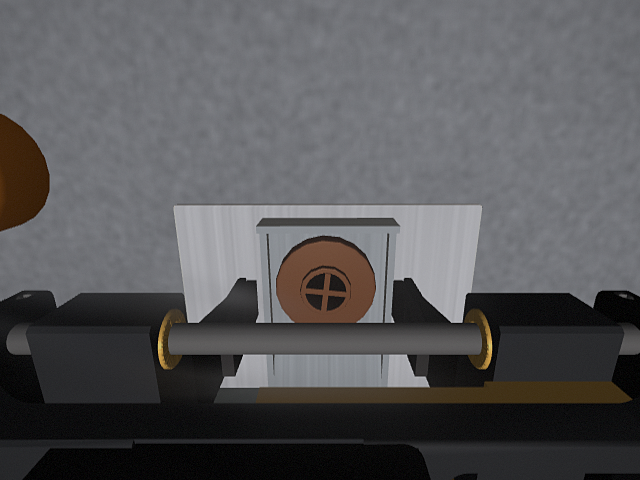

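Emit:
arm_command(increments=[{"gripper": 80,"dx": 0,"dy": 0,"dz": 0.01,"spin": 0},{"gripper": 80,"dx": 0,"dy": 0,"dz": 0.009,"spin": 0},{"gripper": 80,"dx": 0,"dy": 0,"dz": 0,"spin": 0},{"gripper": 80,"dx": 0,"dy": 0,"dz": 0,"spin": 0},{"gripper": 50,"dx": 0,"dy": 0,"dz": 0,"spin": 0},{"gripper": 50,"dx": 0,"dy": 0,"dz": 0,"spin": 0},{"gripper": 50,"dx": 0,"dy": 0,"dz": 0,"spin": 0},{"gripper": 50,"dx": 0,"dy": 0,"dz": 0,"spin": 0}], grip_force=15)

```text
time: 63.2
ee_pos: [0.4978, 0.1307, 0.0211]
eef_rot: [-0.002, 1.0, -0.0, 0.0]
ft_force: [-0.7, 0.3, 2.5]
width: 0.0552
```

Emit:
arm_command(increments=[{"gripper": 50,"dx": 0,"dy": 0,"dz": 0,"spin": 0},{"gripper": 50,"dx": 0,"dy": 0,"dz": -0.01,"spin": 0},{"gripper": 50,"dx": 0,"dy": 0,"dz": -0.03,"spin": 0},{"gripper": 50,"dx": 0,"dy": 0,"dz": -0.04,"spin": 0},{"gripper": 50,"dx": 0,"dy": 0,"dz": -0.04,"spin": 0},{"gripper": 50,"dx": 0,"dy": 0,"dz": -0.03,"spin": 0},{"gripper": 50,"dx": 0,"dy": 0,"dz": 0,"spin": 0},{"gripper": 50,"dx": 0,"dy": 0,"dz": 0,"spin": 0}])

```text
time: 64.2
ee_pos: [0.4973, 0.1305, 0.1705]
eef_rot: [-0.002, 1.0, -0.0, -0.0]
ft_force: [-0.5, -0.5, -0.5]
width: 0.0551
```

Emit:
arm_command(increments=[{"gripper": 50,"dx": -0.003,"dy": -0.03,"dz": 0,"spin": 0},{"gripper": 50,"dx": -0.003,"dy": -0.04,"dz": 0,"spin": 0},{"gripper": 50,"dx": -0.003,"dy": -0.04,"dz": 0,"spin": 0},{"gripper": 50,"dx": -0.003,"dy": -0.04,"dz": 0,"spin": 0},{"gripper": 50,"dx": 0,"dy": -0.03,"dz": 0,"spin": 0},{"gripper": 50,"dx": 0,"dy": -0.01,"dz": 0,"spin": 0},{"gripper": 50,"dx": 0,"dy": 0,"dz": 0,"spin": 0},{"gripper": 50,"dx": 0,"dy": 0,"dz": 0,"spin": 0}])

```text
time: 65.2
ee_pos: [0.5104, -0.0575, 0.1708]
eef_rot: [-0.003, 1.0, 0.0, -0.0]
ft_force: [0.5, -0.2, -1.2]
width: 0.0552
```

Emit:
arm_command(increments=[{"gripper": 50,"dx": 0,"dy": 0,"dz": 0,"spin": 0},{"gripper": 50,"dx": 0,"dy": 0,"dz": 0,"spin": 0},{"gripper": 50,"dx": 0,"dy": 0,"dz": 0,"spin": 0},{"gripper": 50,"dx": 0,"dy": 0,"dz": 0,"spin": 0},{"gripper": 50,"dx": 0,"dy": 0,"dz": 0,"spin": 0},{"gripper": 50,"dx": 0,"dy": 0,"dz": 0,"spin": 0},{"gripper": 50,"dx": 0,"dy": 0,"dz": 0,"spin": 0},{"gripper": 50,"dx": 0,"dy": 0,"dz": 0,"spin": 0}])

```text
time: 66.2
ee_pos: [0.5104, -0.0592, 0.1709]
eef_rot: [-0.002, 1.0, -0.0, 0.0]
ft_force: [-0.6, 0.3, 0.4]
width: 0.0553
```

```bash
python3 - <<'E'
from h import *
print(pose()[:2],pose()[2]["width"]); im=shot("wrist","w31"); crop(im,220,130,420,280,4,"c31")
E
```

```text
(array([ 0.5104, -0.0592,  0.1709]), np.float64(-179.768402330255)) 0.05532798715196674
```

View pics/w31.png

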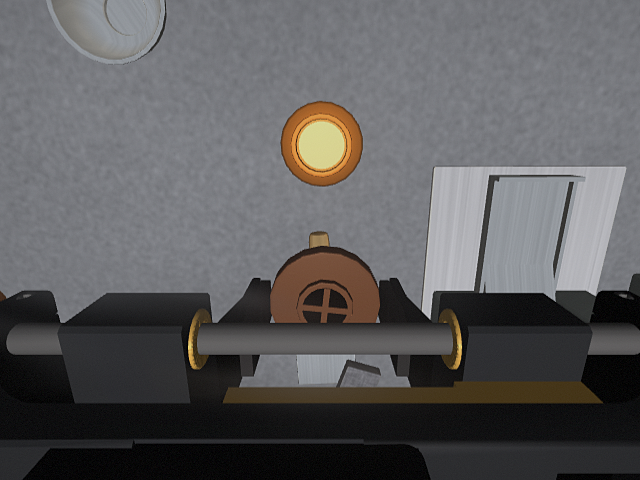

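View pics/c31.png

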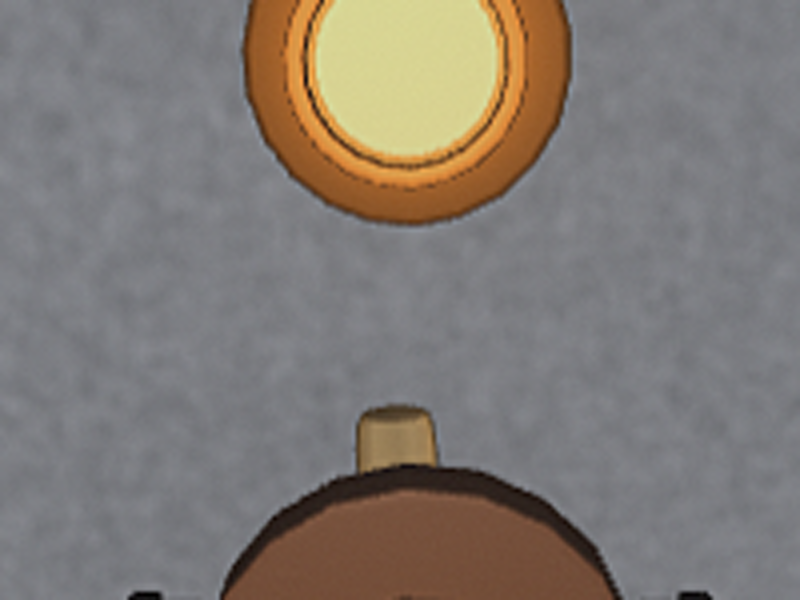

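```bash
python3 - <<'E'
from h import *
im=cv2.imread("pics/w31.png"); crop(im,270,90,375,195,5.7,"c32")
E
```

```text
(no output)
```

View pics/c32.png

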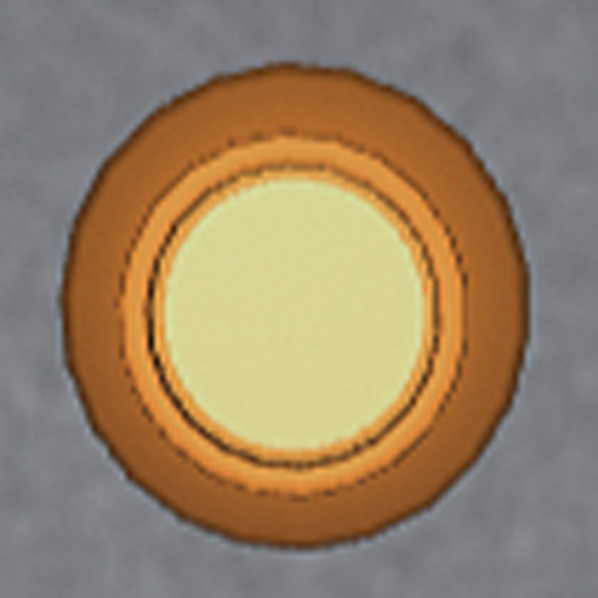

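```bash
python3 - <<'E'
from h import *
im=cv2.imread("pics/w31.png"); crop(im,260,230,390,330,5.5,"c33")
K,R,t=info("wrist");o=-R.T@t
p=(321.2,144.5);x=onz("wrist",p,.06);print(x,(R@x+t)[2],tri([ray("wrist",p),ray("scene",(295.5,220.8))]),tri([ray("wrist",p),ray("side",(265.2,283.9))]))
for v in(306,310):print(onz("wrist",(325,v),.182))
E
```

```text
[ 0.4356 -0.0628  0.06  ] 0.2634920880825552 (array([ 0.4364, -0.0605,  0.0568]), [np.float64(0.002360266113853563), np.float64(0.0023602661138535644)]) (array([ 0.4382, -0.0627,  0.0565]), [np.float64(0.002453424619608653), np.float64(0.0024534246196086834)])
[ 0.5092 -0.0597  0.182 ]
[ 0.5114 -0.0597  0.182 ]
```

View pics/c33.png

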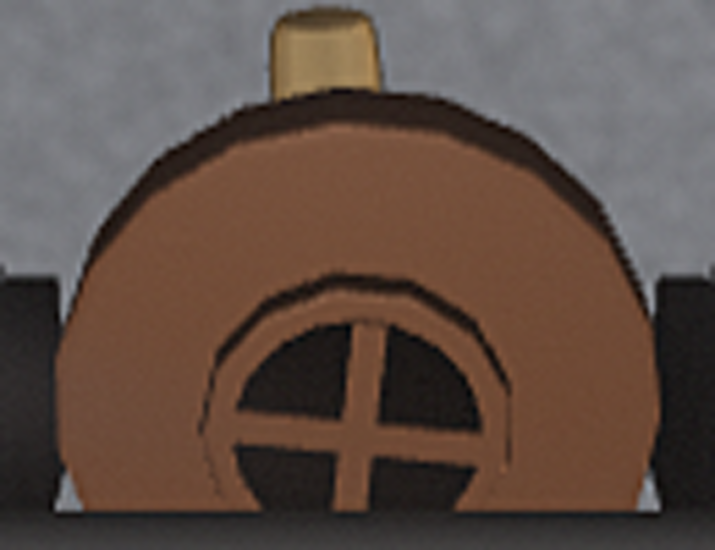

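Emit:
arm_command(increments=[{"gripper": 50,"dx": 0.02,"dy": -0.001,"dz": 0,"spin": 0},{"gripper": 50,"dx": 0.03,"dy": -0.001,"dz": 0,"spin": 0},{"gripper": 50,"dx": 0.025,"dy": -0.001,"dz": 0,"spin": 0},{"gripper": 50,"dx": 0,"dy": 0,"dz": 0.03,"spin": 0},{"gripper": 50,"dx": 0,"dy": 0,"dz": 0.03,"spin": 0},{"gripper": 50,"dx": 0,"dy": 0,"dz": 0.025,"spin": 0},{"gripper": 50,"dx": 0,"dy": 0,"dz": 0,"spin": 0},{"gripper": 50,"dx": 0,"dy": 0,"dz": 0,"spin": 0}])

```text
time: 67.25
ee_pos: [0.436, -0.0624, 0.0869]
eef_rot: [-0.002, 1.0, -0.0, 0.0]
ft_force: [-0.9, -0.5, 0.5]
width: 0.0554
```

```bash
python3 - <<'E'
from h import *
cams.camera("side");cams.camera("side");cams.camera("side");print(pose()[:2],pose()[2]["joint_positions"],pose()[2]["ft_force"]); crop(shot("side","d34"),215,230,315,330,6,"c34");crop(shot("scene","s34"),245,170,345,270,6,"c35")
E
```

```text
(array([ 0.4362, -0.0627,  0.087 ]), np.float64(-179.77240017314594)) [ 0.8928  0.1385 -0.8858  2.0485  0.1278  1.0071  1.5181] [ 0.2455  0.0533 -0.1375]
```

View pics/c34.png

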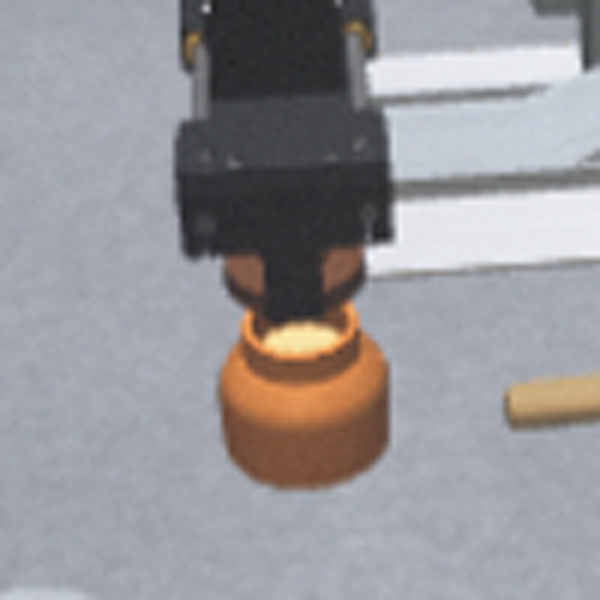

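View pics/c35.png

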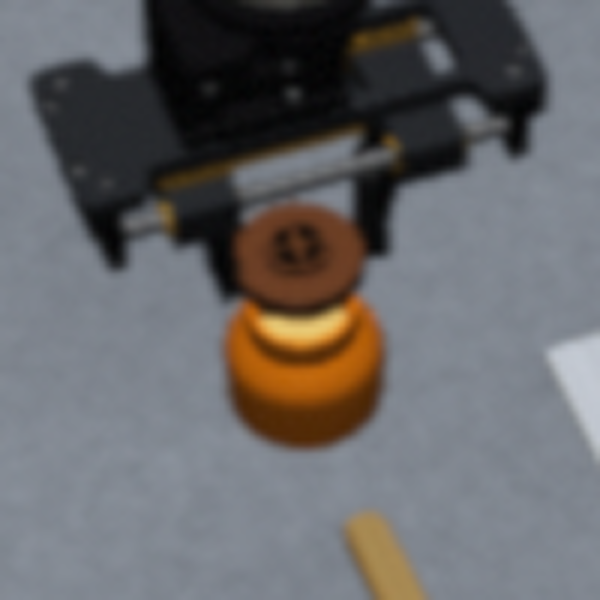

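Emit:
arm_command(increments=[{"gripper": 50,"dx": 0.0008,"dy": 0.0004,"dz": 0.008,"spin": 0},{"gripper": 50,"dx": 0,"dy": 0,"dz": 0.006,"spin": 0},{"gripper": 50,"dx": 0,"dy": 0,"dz": 0.003,"spin": 0},{"gripper": 50,"dx": 0,"dy": 0,"dz": 0.002,"spin": 0},{"gripper": 50,"dx": 0,"dy": 0,"dz": 0.001,"spin": 0},{"gripper": 50,"dx": 0,"dy": 0,"dz": 0,"spin": 0},{"gripper": 50,"dx": 0,"dy": 0,"dz": 0,"spin": 0},{"gripper": 50,"dx": 0,"dy": 0,"dz": 0,"spin": 0}])

```text
time: 68.5
ee_pos: [0.4347, -0.0622, 0.066]
eef_rot: [-0.002, 1.0, -0.0, 0.0]
ft_force: [1.2, -0.4, -0.5]
width: 0.0553
```

Emit:
arm_command(increments=[{"gripper": 50,"dx": 0,"dy": 0,"dz": 0.001,"spin": 0},{"gripper": 50,"dx": 0,"dy": 0,"dz": 0.0005,"spin": 0},{"gripper": 50,"dx": 0,"dy": 0,"dz": 0,"spin": 0},{"gripper": 50,"dx": 0,"dy": 0,"dz": 0,"spin": 0},{"gripper": 50,"dx": 0,"dy": 0,"dz": 0,"spin": 0},{"gripper": 50,"dx": 0,"dy": 0,"dz": 0,"spin": 0},{"gripper": 50,"dx": 0,"dy": 0,"dz": 0,"spin": 0},{"gripper": 50,"dx": 0,"dy": 0,"dz": 0,"spin": 0}])

```text
time: 69.5
ee_pos: [0.4348, -0.0621, 0.0649]
eef_rot: [-0.002, 1.0, -0.0, 0.0]
ft_force: [-2.1, -0.1, 6.9]
width: 0.0553
```

Contact at the rim (6.9 N). Release and lift.

Emit:
arm_command(increments=[{"gripper": 58,"dx": 0,"dy": 0,"dz": 0,"spin": 0},{"gripper": 80,"dx": 0,"dy": 0,"dz": 0,"spin": 0},{"gripper": 80,"dx": 0,"dy": 0,"dz": 0,"spin": 0},{"gripper": 80,"dx": 0,"dy": 0,"dz": 0,"spin": 0},{"gripper": 80,"dx": 0,"dy": 0,"dz": -0.015,"spin": 0},{"gripper": 80,"dx": 0,"dy": 0,"dz": -0.03,"spin": 0},{"gripper": 80,"dx": 0,"dy": 0,"dz": -0.05,"spin": 0},{"gripper": 80,"dx": 0,"dy": 0,"dz": -0.04,"spin": 0}])

```text
time: 70.5
ee_pos: [0.435, -0.0617, 0.2023]
eef_rot: [-0.002, 1.0, -0.0, 0.001]
ft_force: [0.4, -0.0, -0.2]
width: 0.0693
```

Emit:
arm_command(increments=[{"gripper": 80,"dx": -0.03,"dy": 0,"dz": 0,"spin": 0},{"gripper": 80,"dx": -0.03,"dy": 0,"dz": 0,"spin": 0},{"gripper": 80,"dx": -0.015,"dy": 0,"dz": 0,"spin": 0},{"gripper": 80,"dx": 0,"dy": 0,"dz": 0,"spin": 0},{"gripper": 80,"dx": 0,"dy": 0,"dz": 0,"spin": 0},{"gripper": 80,"dx": 0,"dy": 0,"dz": 0,"spin": 0},{"gripper": 80,"dx": 0,"dy": 0,"dz": 0,"spin": 0},{"gripper": 80,"dx": 0,"dy": 0,"dz": 0,"spin": 0}])

```text
time: 71.5
ee_pos: [0.5095, -0.0619, 0.1996]
eef_rot: [-0.002, 1.0, -0.0, 0.0]
ft_force: [-0.4, 0.2, -0.4]
width: 0.0697
```

```bash
python3 - <<'E'
from h import *
print(pose()[:2],pose()[2]["ft_force"]); im=shot("wrist","w36");crop(im,250,80,390,190,5.7,"c36"); d=shot("side","d36");crop(d,230,130,390,330,3,"c37")
E
```

```text
(array([ 0.5095, -0.0619,  0.1996]), np.float64(-179.77596799209567)) [-0.3848  0.1585 -0.3672]
```

View pics/c36.png

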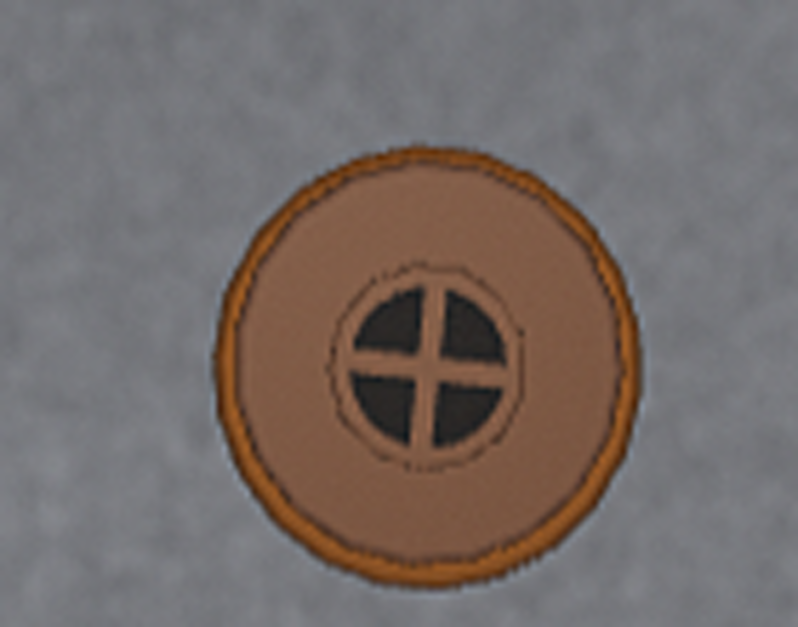

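View pics/c37.png

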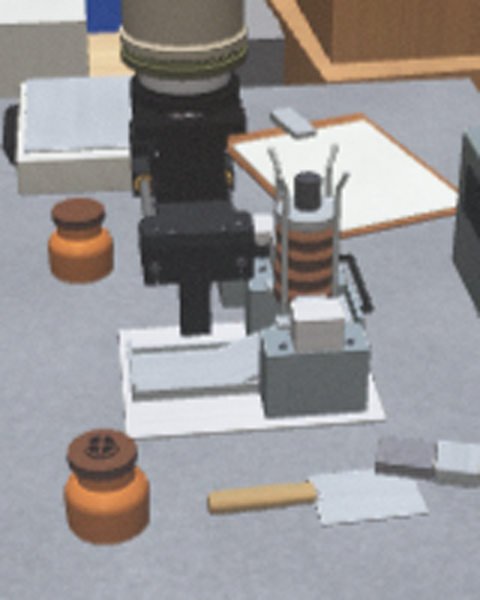

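The cap sits concentric and flat on the jar, with four caps and the weight still in the tower. One last check of the whole scene.

```bash
python3 - <<'E'
from h import *
s=shot("scene","s38");cv2.imwrite("pics/s38.png",s)
I=info("wrist");w=cv2.imread("pics/w36.png")
p=(250+427/5.7-.4,80+367/5.7-.4);print("cap on jar",onz("wrist",p,.076,I),tri([ray("wrist",p,I),ray("side",(230+101/3,130+444/3))]))
E
```

```text
cap on jar [ 0.4346 -0.0629  0.076 ] (array([ 0.4363, -0.0628,  0.0745]), [np.float64(0.0016678822139510846), np.float64(0.0016678822139510395)])
```

View pics/s38.png

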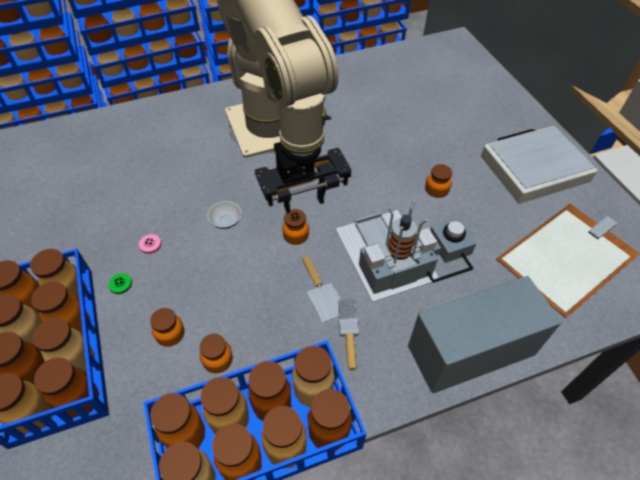

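The scene shows the jar capped at (295,225), the tower stack with its weight at (404,235), the button up at (455,231), and the bystanders in place. Handing in.

```bash
python3 -c "
from bench import job
print(job.close_job())"
```

```text
the job is handed in; nothing more can be done
None
```

I loaded the five brown caps into the tower, three vented first and then two plain, and set the weight on top. I pressed the button once, and the vented cap that slid out is now on the open jar. The job was handed in at about 72 s; it reports no verdict.

**Last checks:**
- **Cap on jar:** it is concentric and flat, about 1 mm from the measured mouth centre. Its top measures 74–76 mm up, against 76 mm expected.
- **Tower and button:** four caps and the weight remain in the tower, and the button is up. The press was taken to the stop, judged by the force rising from about 5 N to 12 N.
- **Surroundings:** the closed jars, dish, spatula, brush and the pink and green look-alikes look unmoved in the final picture. I saw no cap or weight knocked aside during the run.

**Disagreements:** the fixed cameras read positions about 2 mm off the wrist camera and heights of the jars 4–8 mm low. I used the wrist camera's positions for the moves. No check failed.

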